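# Clear the bento set onto its cork pads

## Robot

A 6-joint arm with a two-finger parallel gripper is mounted at the origin on the work surface. World frame = base frame: x ahead of the robot, y to its left, z up, the work surface at z = 0. Lengths are in m, angles in rad, forces in N, time in s.
With the tool pointing down it reaches from about 0.25 to 0.775 m from the base axis. Payload 8.9 kg.
Tool frame: the origin (TCP) lies at the very end of the fingers, on their centre line; the grasp point (between the pads) lies 19 mm behind it (manip.hold_point_z is the distance from the TCP to the grasp point, in m); y points along the fingers, z is the direction in which the jaws open and shut, and the axes are right-handed (so a half turn about y gives the same grasp; the last joint's range is limited). The gripper opens to 85 mm and grips with 20 to 120 N. Pads are 22 mm wide; open, the fingers measure 114 mm over their backs; the gripper's body (76 mm by 85 mm) begins 54 mm behind the grasp point. The pads swing forward as they close: fully open they stand 13 mm farther back than shut.
Start: joints at [-1.411, 0.291, -0.153, 1.127, 0, 1.431], TCP at [0.155, -0.502, 0.231] pointing down, gripper open.
Joint ranges: [-2.52, 2.52], [-0.91, 1.74], [-1.3, 1.37], [-1.96, 2.02], [-1.52, 1.47], [-3.14, 3.14]. Speed limits (rad/s): [2.22, 2.22, 2.79, 3.14, 3.14, 3.14].

## Interface

Orientations are given as a 3x3 rotation matrix whose columns are the frame's x, y, z axes.
In Python, from bench import manip gives the robot as it stands.
- The arm moves only by the tool step_arm, never from a script. Its argument "deltas" is a list of rows, each a list of 5 numbers: the gripper's target within -1 to 1 (shut at 1, half-way at 0, fully open at -1), then the shift along the world's x, y, z in mm, then the turn about the world's z in rad. A call has 1 to 20 rows; each row is the pose to reach, as a shift and turn from the pose commanded when the call began; what a row does not reach only later rows make up. A row lasts 1/12 s, in which the tool goes at most 41.7 mm and 7.16 degrees, less where a joint would pass 70% of its speed; a pose out of reach is approached as far as the arm can. A call with a gripper value outside its range is refused whole. The fingers move at their own pace and stop on an object; the grip force is fixed at half the most. Time passes only in rows, so rows that repeat a pose let the fingers close. It gives the time, the measured TCP pose, the force and the opening at its end, in the units of the state.
- manip.get_state(): the state, without advancing time (a new reading comes with each control period).
- manip.snapshot(name): name is "scene" or "side" or "wrist"; returns the picture (480x640x3 uint8, red, green, blue); there is no depth.
- manip.camera_params(name): a dict with "fovy" (degrees; the focal length in pixels is half the picture's height over the tangent of half this angle, whatever the lens; pixels are square), "cx", "cy" (the principal point, pixels), "eye" and "orientation" of the camera in the world; the wrist camera has in their place "mount" (4x4, takes a point from camera to tool coordinates, whose origin is the TCP and whose axes are the tool frame's). Camera axes: x right, y down, z forward; pixel columns grow to the right and rows downward; lengths in m; the calibration is good to about 2 mm. A picture is of the moment at which its call begins: read the wrist's pose just before it. camera_params takes no time and is no camera call.
- manip.close_job(): hands the job in, once; it reports no verdict.
The state is a dict: "t": time; "joints": joint angles; "qvel": joint speeds; "joint_efforts": joint torques, N m; "eef_pos": TCP position; "tcp_rot": TCP orientation; "force": force on the tool from outside, world axes, zero at the start; "wrist_torque": the same for the moment, N m; "gripper_width": opening from 0.0 (shut) to 1.0 (fully open).
Only numpy, scipy, OpenCV 4.12 (cv2) and the standard library are available. Lean on these libraries where they do the work, as an engineer would, in place of code of your own. Each camera call takes 0.05 s, during which the arm holds its last target.

## Task

Tidy the bench: put the lower (open) bento tier on the oblong cork pad and nest the upper tier fully down on it. Stand the skewer holder on the square pad, the large soy dish on the large round pad and the small soy dish on the small round pad, in whatever order suits you. Everything should end upright, centred and square on its own pad with nothing overhanging; set the ceramic dishes down rather than dropping them, and leave the tea cup where it stands.

Things in the scene. Friction and masses are not known exactly. Their poses are not given: they have to be found in the camera images.
- tier_lower: Lower bento tier: open-topped white plastic box, 160 (x) x 62 (y) x 48 mm tall, walls and floor 3 mm, inside empty. Loose, 0.1 to 0.2 kg. Origin at the centre of its underside, z up, x along its length; its two ends are alike.
- tier_upper: Upper bento tier: closed white plastic box, flat top, thin grey line near its edge. Body 160 (x) x 62 (y) x 34 mm above a foot 144 x 46 x 6 mm; 40 mm tall in all. The foot drops into the lower tier (154 x 56 mm inside), the body rests on its rim: upper origin then 42 mm above lower origin. Loose, 0.1 to 0.25 kg. Origin: centre of the foot's underside, z up, x along its length; ends alike.
- dish_large: Large soy dish: round, open, white ceramic, 66 mm outside diameter, 24 mm tall, upright outer wall 4 mm thick. Loose, about 0.1 kg. Origin at the centre of its underside, z up.
- dish_small: Small soy dish: same make, 44 mm outside diameter, 24 mm tall, wall 4 mm. Loose, about 0.05 kg. Origin at the centre of its underside, z up.
- skewer_holder: Square bamboo skewer holder, 54 x 54 mm, 75 mm tall, with short skewers (part of it) standing out to 90 mm height. Loose, 0.1 to 0.2 kg. Origin at the centre of its underside, z up, x and y square to its sides; all four sides are alike.
- pad_oblong: Oblong cork pad, 184 (x) x 86 (y) mm, 6 mm thick, fixed to the bench. Origin at the centre of its underside, which lies on the bench (its top is 6 mm higher); x along its length.
- pad_square: Square cork pad, 76 x 76 mm, 6 mm thick, fixed. Origin at the centre of its underside; x and y square to its sides.
- pad_round_large: Large round cork pad, 90 mm diameter, 6 mm thick, fixed. Origin at the centre of its underside.
- pad_round_small: Small round cork pad, 64 mm diameter, 6 mm thick, fixed. Origin at the centre of its underside.
- tea_cup: Bystander: blue ceramic tea cup, 58 mm across the rim, 55 mm tall, standing loose on the bench beyond the things. Origin at the centre of its underside, z up. To be left alone.
There are look-alikes about, which are no part of the job. Leave any black look-alike of the dish_large alone.

How it is judged:
By the outcome, as a careful person would: the job done as asked, in the order asked, and still so for the second after the job is handed in, with the robot touching nothing.
It also fails if it takes over 120 s, if anything falls off the work surface, if the arm or the gripper's body presses on something with over 40 N, if the wrist force passes 120 N, or if a joint passes its speed limit or range.

## Working session

There is one attempt and no reset: what is moved stays moved. The work goes in short steps, Python scripts to look and compute and a tool call to move; the robot and the scene stay as the last step left them, time stands still between calls to the robot, and variables do not carry over. Pictures are saved under pics/ and viewed, and the job is handed in when it is done.

Besides the shell and the picture viewer there is one more tool, called after "Call:" as name(argument=value, ...) on one line, values as JSON. step_arm: Moves the arm, as the interface text tells. Its arguments: {"type":"object","properties":{"deltas":{"type":"array"}},"required":["deltas"]}

```bash
mkdir -p pics; ls
cat > h.py <<'E'
import numpy as np, cv2
from bench import manip
def snap(n,f):
    s=manip.get_state(); im=manip.snapshot(n); cv2.imwrite('pics/'+f,im[:,:,::-1]); return s,im
def cam(n,s=None):
    p=manip.camera_params(n); f=240/np.tan(np.radians(p['fovy'])/2)
    if 'eye' in p: return f,p['cx'],p['cy'],np.array(p['eye']),np.array(p['orientation']),p
    M=np.array(p['mount']); R=np.array(s['tcp_rot']); e=np.array(s['eef_pos'])+R@M[:3,3]
    return f,p['cx'],p['cy'],e,R@M[:3,:3],p
E
python3 - <<'E'
from h import *
for n in ['scene','side','wrist']:
    s,im=snap(n,n+'0.png'); print(manip.camera_params(n))
print(s, manip.hold_point_z)
E
```

```text
pics
{'fovy': 48.755551922465806, 'cx': 317.2708515809305, 'cy': 235.00135063755943, 'eye': array([ 1.48973774, -0.37969894,  0.66186232]), 'orientation': array([[ 0.30624835,  0.49901651, -0.81067532],
       [ 0.95167757, -0.14005661,  0.27330193],
       [ 0.02284174, -0.85519978, -0.51779493]])}
{'fovy': 54.01545925694958, 'cx': 314.7683074770019, 'cy': 237.2950635498732, 'eye': array([0.4244559 , 0.56418019, 0.73351111]), 'orientation': array([[-0.98218483, -0.14763199,  0.11626585],
       [-0.18730095,  0.71902046, -0.66927418],
       [ 0.01520875, -0.67912765, -0.73386261]])}
{'fovy': 65.07018398840367, 'cx': 320.70435091269434, 'cy': 240.95539185329417, 'mount': array([[ 5.19219122e-04,  9.44720621e-01,  3.27876011e-01,
        -8.48580264e-02],
       [ 1.33415866e-04, -3.27876118e-01,  9.44720717e-01,
        -1.42346221e-01],
       [ 9.99999856e-01, -4.46773199e-04, -2.96280270e-04,
        -8.22173974e-04],
       [ 0.00000000e+00,  0.00000000e+00,  0.00000000e+00,
         1.00000000e+00]])}
{'t': 0.1, 'joints': array([-1.41126508e+00,  2.91228795e-01, -1.54039581e-01,  1.12670981e+00,
        1.33054547e-05,  1.43152202e+00]), 'qvel': array([-0.00120492, -0.00120666,  0.00285126, -0.00113427,  0.00102206,
       -0.00054779]), 'joint_efforts': array([ 1.73044446e-03, -5.37977672e+01,  3.31918323e+01,  9.30578972e-03,
       -1.09522464e-04,  1.97426561e-05]), 'eef_pos': array([ 0.15450681, -0.50133981,  0.23079142]), 'tcp_rot': array([[-9.55688808e-01, -1.74607369e-04,  2.94378791e-01],
       [-2.94378789e-01,  1.16895998e-03, -9.55688109e-01],
       [-1.77246838e-04, -9.99999302e-01, -1.16856267e-03]]), 'force': array([-0.64594057,  0.22431781, -0.31056154]), 'wrist_torque': array([-0.00975302, -0.05113901, -0.02876384]), 'gripper_width': 1.002766619750004} 0.0187
```

View pics/scene0.png

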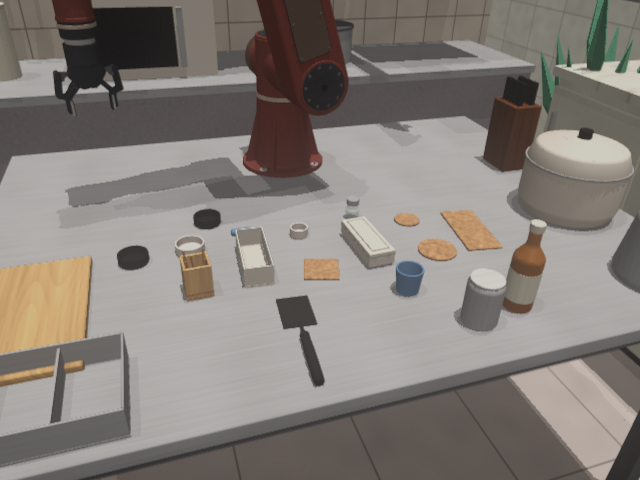

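View pics/side0.png

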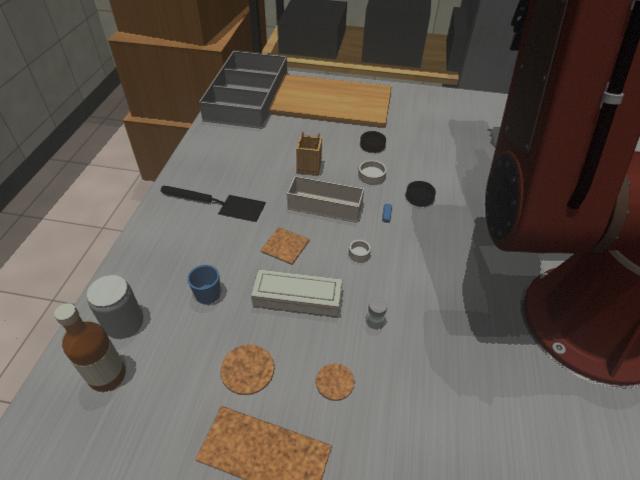

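View pics/wrist0.png

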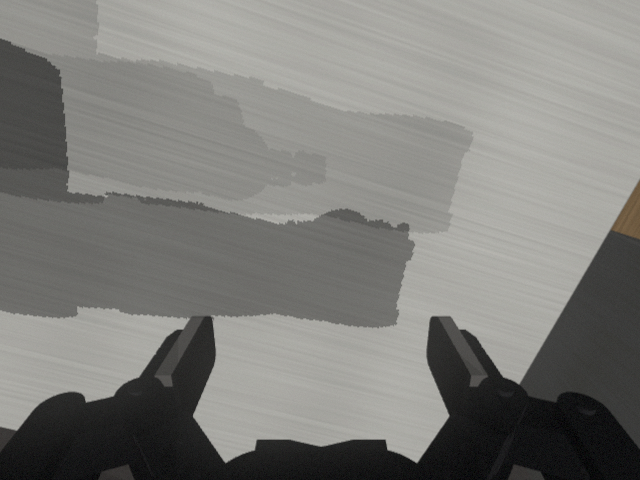

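The side view shows everything: 
- Pads: square (285,246), large round (247,369), small round (335,381), oblong (265,450).
- Lower tier (325,199), upper tier (297,292), holder (309,155).
- White dishes: large (372,173), small (360,251).
- Black look-alikes at (373,142) and (420,194), to be left alone.

Next, enlarged crops.

Run:
```python
import cv2
a=cv2.imread('pics/side0.png')
cv2.imwrite('pics/c1.png',cv2.resize(a[120:320,240:450],None,fx=3.0,fy=3.0,interpolation=cv2.INTER_CUBIC)[:600])
b=cv2.imread('pics/scene0.png')
cv2.imwrite('pics/c2.png',cv2.resize(b[190:310,160:420],None,fx=3,fy=3,interpolation=cv2.INTER_CUBIC))
```

```text
(no output)
```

View pics/c1.png

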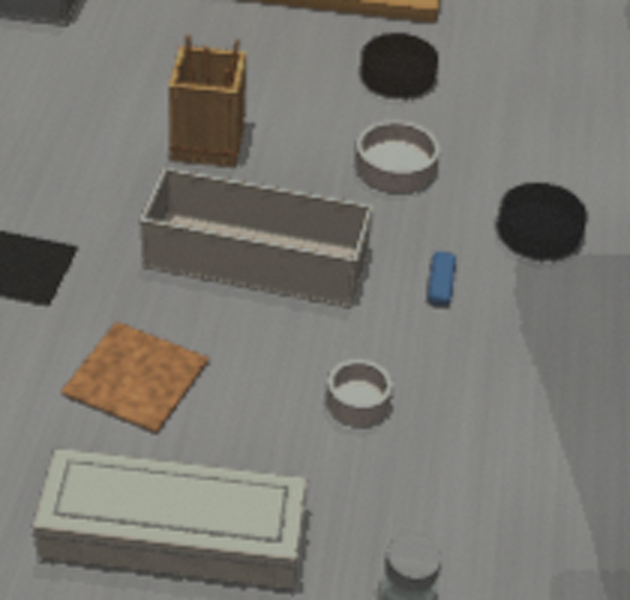

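View pics/c2.png

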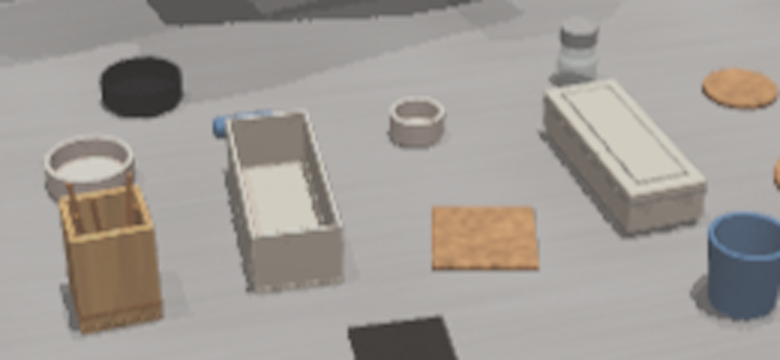

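```bash
cat >> h.py <<'E'
def ray(n,uv,z,s=None):
    f,cx,cy,e,R,_=cam(n,s); uv=np.atleast_2d(np.asarray(uv,float))
    d=np.c_[(uv[:,0]-cx)/f,(uv[:,1]-cy)/f,np.ones(len(uv))]@R.T
    return e[:2]+d[:,:2]*((z-e[2])/d[:,2])[:,None]
def cork(im,amin=150):
    h=cv2.cvtColor(im,cv2.COLOR_RGB2HSV); m=cv2.inRange(h,(4,110,60),(20,255,255))
    c,_=cv2.findContours(m,cv2.RETR_EXTERNAL,cv2.CHAIN_APPROX_NONE)
    return [x[:,0] for x in c if cv2.contourArea(x)>amin]
def rect(P):
    (c,w,a)=cv2.minAreaRect((P*1000).astype(np.float32)); 
    if w[0]<w[1]: w=w[::-1]; a+=90
    a=(a+90)%180-90
    return np.round(c,1),np.round(w,1),round(a,1)
def padrep(n,im,s=None):
    for c in cork(im):
        P=ray(n,c,0.006,s); (x,y),r=cv2.minEnclosingCircle((P*1000).astype(np.float32))
        print(n,'px',c.mean(0).round(),'rect',*rect(P),'circ',round(x,1),round(y,1),round(2*r,1),'area',round(cv2.contourArea((P*1000).astype(np.float32))))
E
python3 - <<'E'
from h import *
for n in ['scene','side']:
    im=cv2.imread(f'pics/{n}0.png')[:,:,::-1].copy(); padrep(n,im)
def p(name,crop,z):
    uv=np.array(crop,float)/3+[240,120]-0.33
    P=ray('side',uv,z); print(name,(P*1000).round(0).tolist(), rect(P))
p('lower',[[167,172],[371,208],[352,258+0],[142,222]],.048) if 0 else None
p('lower rim',[[167,172],[371,208],[356,262],[143,221]],.048)
p('upper top',[[60,450],[305,480],[300,555],[37,527]],.040)
p('dish L',[[357,152],[438,155],[397,124],[397,180]],.024)
p('dish S',[[327,383],[391,385],[360,361],[360,410]],.024)
p('holder',[[178,47],[245,53],[240,92],[170,86]],.075)
p('pen',[[435,252],[453,255],[447,303],[430,300]],.005)
p('black2',[[497,222],[586,222]],.024); p('black1',[[361,65],[438,65]],.024); p('shaker',[[413,560]],.05)
print(ray('side',[[205,275]],.055))
E
```

```text
scene px [ 26. 375.] rect [ 756.7 -628.5] [79.7 23.1] 89.9 circ 755.2 -628.5 81.9 area 1438
scene px [ 45. 314.] rect [ 583.6 -615.7] [203.7  32.3] 2.7 circ 583.9 -622.7 203.8 area 1933
scene px [ 78. 313.] rect [ 588.3 -560.8] [195.2  36.5] -0.0 circ 588.3 -561.4 198.0 area 1848
scene px [ 14. 300.] rect [ 548.5 -670.6] [275.5  58. ] 9.1 circ 550.9 -685.8 275.8 area 10338
scene px [434. 249.] rect [600.3 214.2] [83.2 80.3] -72.9 circ 597.9 213.3 86.1 area 4177
scene px [531. 255.] rect [668.8 413.6] [194.9  65.1] -38.0 circ 671.8 418.1 196.7 area 7674
scene px [467. 227.] rect [535.7 338.2] [181.4  81.5] -8.5 circ 538.0 338.3 190.2 area 12346
scene px [278. 127.] rect [-310.2   68.6] [546.9 182.8] -16.6 circ -312.1 65.1 551.9 area 59863
scene px [522. 109.] rect [-244.1 1085.3] [306.7 150.3] -13.1 circ -255.9 1035.0 308.8 area 13181
scene px [265.  71.] rect [-1343.3   235.6] [1419.   122.6] -9.6 circ -1337.7 268.1 1420.2 area 92413
scene px [330.  21.] rect [-2507.2  1019.2] [1860.6   74.7] -16.4 circ -2506.8 1020.6 1861.9 area 77972
scene px [307.  55.] rect [-1943.4   667.9] [303
[... 1612 characters left out ...]
, -323.4]), array([50.4, 48.3]), 52.3)
dish S [[465.0, -70.0], [422.0, -76.0], [445.0, -94.0], [440.0, -50.0]] (array([442.7, -72.3]), array([31.5, 31.4]), 52.1)
holder [[628.0, -354.0], [574.0, -357.0], [569.0, -306.0], [623.0, -303.0]] (array([ 598.1, -330. ]), array([55.4, 51.4]), 3.9)
pen [[404.0, -234.0], [391.0, -233.0], [391.0, -181.0], [403.0, -182.0]] (array([ 397.5, -207.7]), array([52.5, 13.6]), 89.7)
black2 [[362.0, -256.0], [296.0, -269.0]] (array([ 328.9, -262.5]), array([67.3,  0. ]), 11.8)
black1 [[487.0, -432.0], [423.0, -445.0]] (array([ 454.6, -438.6]), array([65.4,  0. ]), 12.0)
shaker [[395.0, 80.0]] (array([394.9,  80.2]), array([0., 0.]), 0.0)
[[0.71016581 0.07741152]]
```

Pads and objects are located to about 2 mm, and the fitted sizes match the description. The large white dish at side (372,172) is the only white one with a 66 mm rim. The crop confirms that both look-alikes are black. Now hovering over it.

Call:
step_arm(deltas=[[-1,290,178,-60,0],[-1,290,178,-60,0],[-1,290,178,-60,0],[-1,290,178,-60,0],[-1,290,178,-60,0],[-1,290,178,-60,0],[-1,290,178,-60,0],[-1,290,178,-60,0],[-1,290,178,-60,0],[-1,290,178,-60,0],[-1,290,178,-60,0],[-1,290,178,-60,0],[-1,290,178,-60,0]])

```text
t: 1.23
eef_pos: [0.4435, -0.3247, 0.1716]
tcp_rot: [[-0.956, -0.0, 0.293], [-0.293, -0.0, -0.956], [0.0, -1.0, 0.0]]
force: [-0.2, -0.1, 0.3]
gripper_width: 1.001
```

Run:
```python
from h import *
s,im=snap('wrist','w1.png'); np.save('s1.npy',s,allow_pickle=True)
print(s['t'],s['eef_pos'],s['joints'],s['tcp_rot'])
```

```text
1.2333 [ 0.44354392 -0.32471153  0.17157353] [-7.64753865e-01  3.76873451e-01 -1.91133542e-01  1.00260076e+00
 -3.23136111e-04  2.07975381e+00] [[-9.56193877e-01 -8.76570356e-05  2.92734116e-01]
 [-2.92734067e-01 -3.63723810e-04 -9.56193826e-01]
 [ 1.90291484e-04 -9.99999930e-01  3.22130279e-04]]
```

View pics/w1.png

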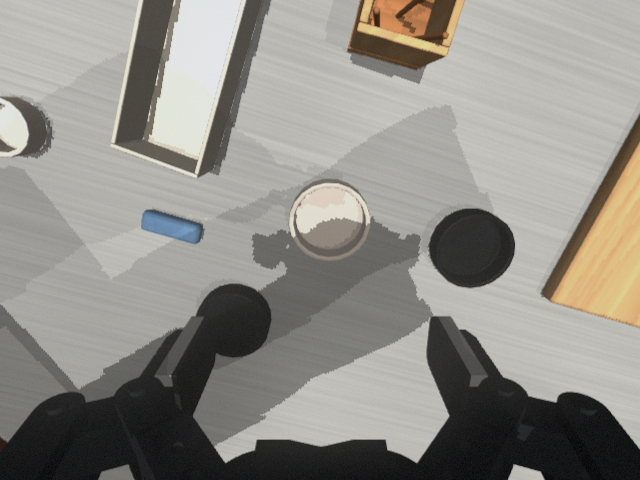

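The wrist view shows the white large dish at (330,220) and black dishes at (472,247) and (237,320). The last joint would run out of range later on the left side, so I turn the jaws half round now and measure again.

Call:
step_arm(deltas=[[-1,0,0,-10,1.0],[-1,0,0,-10,1.0],[-1,0,0,-10,1.0],[-1,0,0,-10,1.0],[-1,0,0,-10,1.0],[-1,0,0,-10,1.0],[-1,0,0,-10,1.0],[-1,0,0,-10,1.0],[-1,0,0,-10,2.0],[-1,0,0,-10,2.0],[-1,0,0,-10,2.0],[-1,0,0,-10,2.0],[-1,0,0,-10,2.0],[-1,0,0,-10,2.0],[-1,0,0,-10,2.0],[-1,0,0,-10,2.0],[-1,0,0,-10,2.8],[-1,0,0,-10,2.8],[-1,0,0,-10,2.8],[-1,0,0,-10,2.8]])

```text
t: 2.95
eef_pos: [0.4437, -0.3247, 0.1617]
tcp_rot: [[0.943, 0.0, 0.332], [-0.332, -0.0, 0.943], [0.0, -1.0, -0.0]]
force: [-0.4, -0.2, 0.7]
gripper_width: 0.998
```

Call:
step_arm(deltas=[[-1,0,0,0,0.35],[-1,0,0,0,0.35],[-1,0,0,0,0.35],[-1,0,0,0,0.35],[-1,0,0,0,0.35]])

```text
t: 3.37
eef_pos: [0.444, -0.3244, 0.1616]
tcp_rot: [[1.0, 0.0, -0.003], [0.003, -0.0, 1.0], [0.0, -1.0, -0.0]]
force: [0.3, 0.4, 0.6]
gripper_width: 1.001
```

Run:
```python
from h import *
s,im=snap('wrist','w2.png'); np.save('s2.npy',s,allow_pickle=True)
print(s['t'],s['eef_pos'],s['joints'],s['tcp_rot'])
s1=np.load('s1.npy',allow_pickle=True).item()
print(ray('wrist',[[329.5,220],[289,220],[370,220],[330,180],[330,260]],.024,s1)*1000)
```

```text
3.3667 [ 0.44397237 -0.32442077  0.16156069] [-7.63993350e-01  3.85158756e-01 -2.06611308e-01  9.78684821e-01
 -3.93001043e-05 -7.66525987e-01] [[ 9.99996769e-01  2.19360130e-04 -2.53259801e-03]
 [ 2.53265602e-03 -2.64591136e-04  9.99996758e-01]
 [ 2.18689315e-04 -9.99999941e-01 -2.65145845e-04]]
[[ 447.50811403 -331.79821103]
 [ 438.03852761 -300.7849473 ]
 [ 456.97928973 -362.8166797 ]
 [ 478.25685832 -322.54706013]
 [ 414.67571675 -342.54406389]]
```

View pics/w2.png

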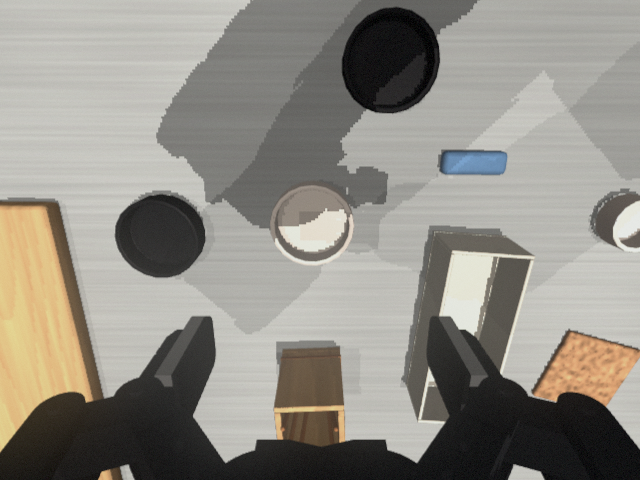

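Run:
```python
from h import *
s=np.load('s2.npy',allow_pickle=True).item()
print(ray('wrist',[[312,224],[271,224],[354,224],[312,184],[312,265]],.024,s)*1000)
im=cv2.imread('pics/w2.png'); cv2.imwrite('pics/c3.png',cv2.resize(im[160:290,240:390],None,fx=4,fy=4,interpolation=cv2.INTER_CUBIC))
```

```text
[[ 442.60544769 -330.37224519]
 [ 442.66790725 -362.18203261]
 [ 442.54146233 -297.78538833]
 [ 411.38145228 -330.19672349]
 [ 477.07347852 -330.56600281]]
```

View pics/c3.png

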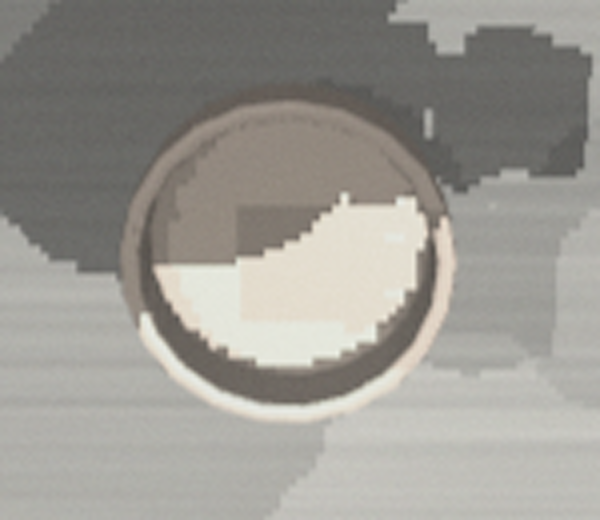

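Rim centre is about (445,-330.5) from two wrist views, and the side view agrees once I account for which edge I picked. Descending.

Call:
step_arm(deltas=[[-1,1,-6,-40,0],[-1,1,-6,-80,0],[-1,1,-6,-115,0],[-1,1,-6,-140,0],[-1,1,-6,-160,0],[-1,1,-6,-160,0],[-1,1,-6,-160,0],[-1,1,-6,-160,0]])

```text
t: 4.08
eef_pos: [0.4461, -0.3305, 0.0025]
tcp_rot: [[1.0, 0.001, -0.006], [0.006, -0.001, 1.0], [0.001, -1.0, -0.001]]
force: [-0.4, 0.3, 0.6]
gripper_width: 1.005
```

Call:
step_arm(deltas=[[1,0,0,0,0],[1,0,0,0,0],[1,0,0,0,0],[1,0,0,0,0],[1,0,0,0,0],[1,0,0,0,0],[1,0,0,0,0],[1,0,0,0,0]])

```text
t: 4.75
eef_pos: [0.4465, -0.3307, 0.0037]
tcp_rot: [[1.0, 0.002, -0.007], [0.007, -0.002, 1.0], [0.002, -1.0, -0.002]]
force: [-3.6, 1.7, 15.3]
gripper_width: 0.754
```

Run:
```python
from h import *
s,im=snap('wrist','w3.png'); print(s['t'],s['eef_pos'],s['gripper_width'],s['force'])
```

```text
4.75 [ 0.44651872 -0.33069364  0.00368595] 0.753757284972814 [-3.62228578  1.66881383 15.29506108]
```

View pics/w3.png

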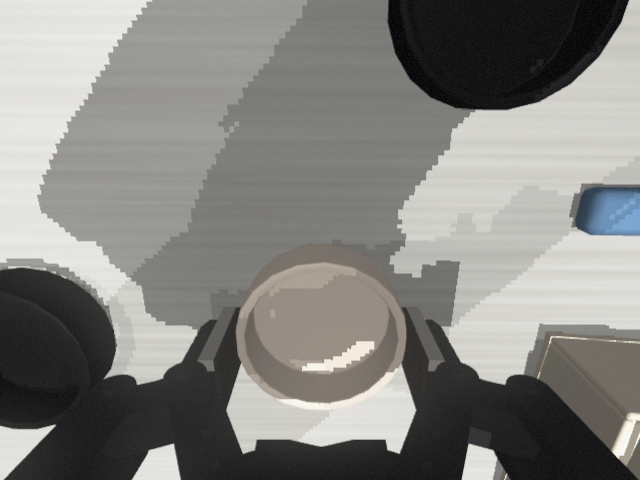

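The large dish is gripped: width 0.754 is about 64 mm and the pads touch both sides. Lifting it and carrying it over the large round pad.

Call:
step_arm(deltas=[[1,0,0,20,0],[1,0,0,55,0],[1,0,0,95,0],[1,149,547,125,0],[1,149,547,125,0],[1,149,547,125,0],[1,149,547,125,0],[1,149,547,125,0],[1,149,547,125,0],[1,149,547,125,0],[1,149,547,125,0],[1,149,547,125,0],[1,149,547,125,0],[1,149,547,125,0],[1,149,547,125,0],[1,149,547,125,0],[1,149,547,125,0],[1,149,547,125,0],[1,149,547,125,0],[1,149,547,125,0]])

```text
t: 6.47
eef_pos: [0.5943, 0.2169, 0.1267]
tcp_rot: [[1.0, 0.0, -0.007], [0.007, -0.0, 1.0], [0.0, -1.0, -0.0]]
force: [-0.3, -0.2, -0.6]
gripper_width: 0.746
```

Run:
```python
from h import *
s,im=snap('wrist','w4.png'); print(s['t'],s['eef_pos'],s['gripper_width'],s['force'],s['joints'])
padrep('wrist',im,s)
snap('side','s4.png')
```

```text
6.4667 [0.59432565 0.21690187 0.1267215 ] 0.7461966156673412 [-0.29144539 -0.15531097 -0.6242289 ] [ 2.34646972e-01  5.63070092e-01 -1.03390939e-02  9.97302699e-01
 -3.78124809e-04  2.27388413e-01]
wrist px [320. 220.] rect [583.4 214.8] [87.4 64.1] -87.2 circ 595.1 215.4 88.2 area 2929
wrist px [505. 130.] rect [533.1 339.6] [181.4  85.4] -8.1 circ 533.3 340.5 198.2 area 14890
wrist px [309.  22.] rect [463.  209.4] [61.6 32.9] -89.6 circ 450.4 209.4 61.7 area 1605
```

View pics/w4.png

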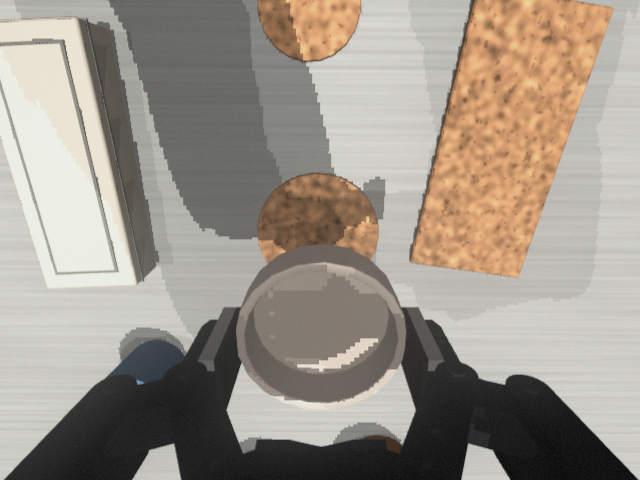

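View pics/s4.png

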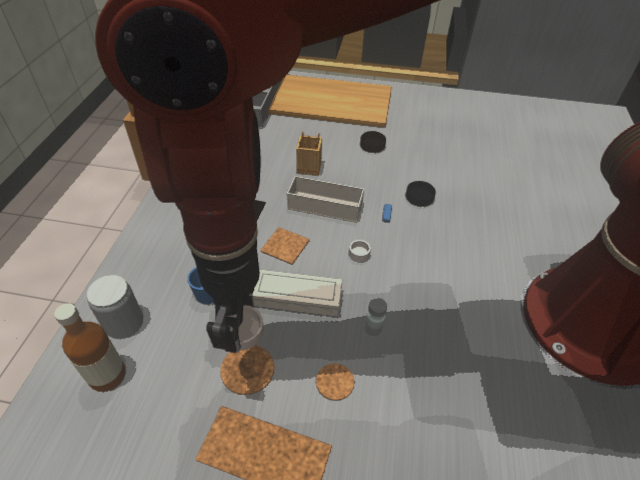

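Run:
```python
from h import *
s=manip.get_state(); z=s['eef_pos'][2]+.0205
P=ray('wrist',[[237,330],[406,330],[321,263],[321,403]],z,s)*1000; print(P, s['eef_pos'])
im=cv2.imread('pics/w4.png'); cv2.imwrite('pics/c4.png',cv2.resize(im[230:420,220:420],None,fx=3,fy=3,interpolation=cv2.INTER_CUBIC))
```

```text
[[587.13285189 185.5414377 ]
 [586.80358844 248.74306816]
 [559.87429977 216.80205421]
 [621.00670504 217.14408569]] [0.5943775  0.21610373 0.1266435 ]
```

View pics/c4.png

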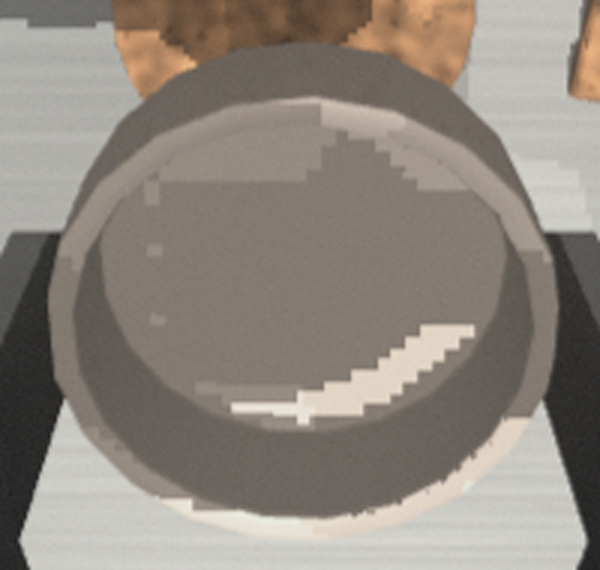

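Pad L is at (595,215.5) and the held dish's rim centre is at about (592,217). Shift +3, -1.5 and lower gently.

Call:
step_arm(deltas=[[1,3,-1,-30,0],[1,3,-1,-60,0],[1,3,-1,-85,0],[1,3,-1,-100,0],[1,3,-1,-108,0],[1,3,-1,-112,0],[1,3,-1,-114,0],[1,3,-1,-115,0],[1,3,-1,-115,0]])

```text
t: 7.32
eef_pos: [0.5983, 0.2163, 0.0123]
tcp_rot: [[1.0, 0.002, -0.007], [0.007, 0.0, 1.0], [0.002, -1.0, 0.0]]
force: [0.4, 0.8, -1.0]
gripper_width: 0.749
```

Call:
step_arm(deltas=[[1,0,0,-0.5,0],[1,0,0,-1,0],[1,0,0,-1,0]])

```text
t: 7.57
eef_pos: [0.5978, 0.2164, 0.0107]
tcp_rot: [[1.0, 0.001, -0.007], [0.007, 0.0, 1.0], [0.001, -1.0, 0.0]]
force: [-0.0, 0.2, -1.2]
gripper_width: 0.748
```

Call:
step_arm(deltas=[[1,0,0,-0.7,0],[1,0,0,-1.3,0],[1,0,0,-1.5,0]])

```text
t: 7.82
eef_pos: [0.5978, 0.2164, 0.0098]
tcp_rot: [[1.0, 0.001, -0.007], [0.007, 0.0, 1.0], [0.001, -1.0, 0.0]]
force: [-3.8, -0.4, 11.9]
gripper_width: 0.754
```

Contact. Release and rise.

Call:
step_arm(deltas=[[0,0,0,0.5,0],[-0.5,0,0,0.5,0],[-1,0,0,0.5,0],[-1,0,0,0.5,0],[-1,0,0,0.5,0],[-1,0,0,30,0],[-1,0,0,60,0],[-1,0,0,100,0],[-1,0,0,140,0],[-1,0,0,140,0],[-1,0,0,140,0]])

```text
t: 8.73
eef_pos: [0.5993, 0.2167, 0.1514]
tcp_rot: [[1.0, 0.005, -0.007], [0.007, 0.001, 1.0], [0.005, -1.0, 0.001]]
force: [0.7, -0.1, -0.9]
gripper_width: 1.0
```

Run:
```python
from h import *
s,im=snap('wrist','w5.png'); print(s['t'],s['eef_pos'],s['gripper_width'],s['force'])
np.save('s5.npy',s,allow_pickle=True)
padrep('wrist',im,s)
```

```text
8.7333 [0.5993279  0.21669691 0.15138953] 1.0001268872571802 [ 0.70249517 -0.05654601 -0.91924465]
wrist px [  6. 225.] rect [606.1 -33.2] [75.2 10.6] -15.5 circ 605.6 -34.7 75.5 area 653
wrist px [311. 181.] rect [565.7 211.5] [77.3 28.2] -80.2 circ 575.9 213.3 77.4 area 842
wrist px [491. 120.] rect [533.3 339.6] [181.5  85.5] -8.0 circ 533.4 341.1 197.6 area 14913
wrist px [310.  20.] rect [463.  209.5] [61.7 32.8] -89.6 circ 450.0 209.4 62.0 area 1610
```

View pics/w5.png

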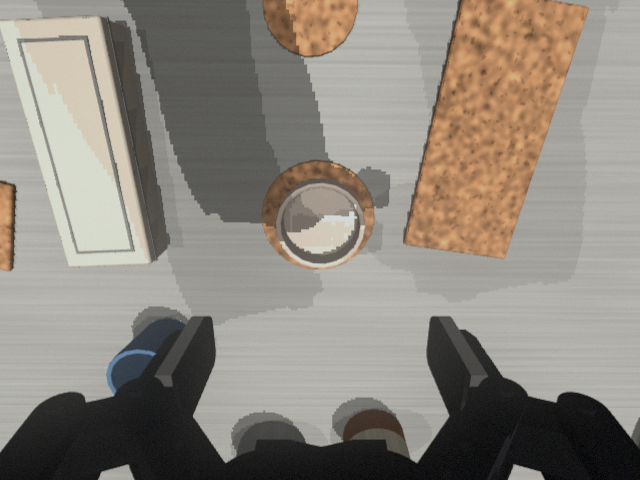

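Run:
```python
from h import *
im=cv2.imread('pics/w5.png'); cv2.imwrite('pics/c5.png',cv2.resize(im[150:280,250:390],None,fx=4.5,fy=4.5,interpolation=cv2.INTER_CUBIC))
```

```text
(no output)
```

View pics/c5.png

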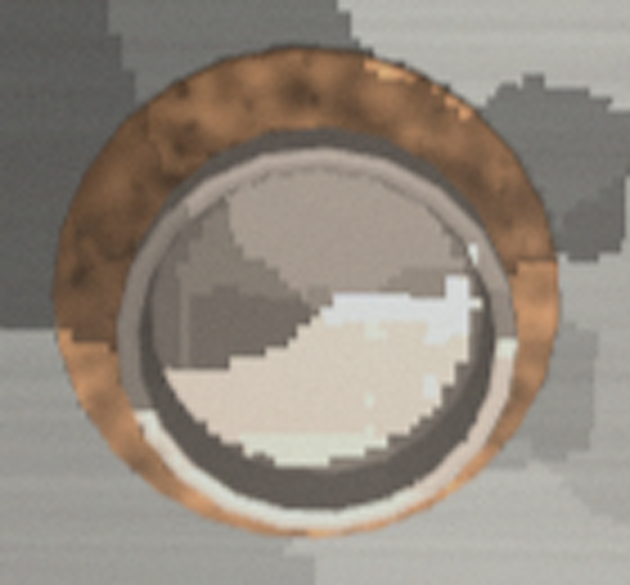

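Run:
```python
from h import *
s=np.load('s5.npy',allow_pickle=True).item()
g=lambda L,z:(ray('wrist',np.array(L,float)/4.5+[250,150]-.4,z,s)*1000).round(1)
r=g([[117,330],[517,330],[317,148],[317,528]],.030); p=g([[54,290],[558,290],[306,45],[306,535]],.006)
for q in(r,p): print((q[0]+q[1])/2,(q[2]+q[3])/2, q[1,1]-q[0,1],q[3,0]-q[2,0])
```

```text
[592.9  217.15] [595.5 217.2] 64.9 64.59999999999991
[592.8  215.25] [595.05 215.2 ] 88.5 89.30000000000007
```

The large dish is 2 mm off its pad's centre, with 12 mm of margin all round. Good. Now the small dish.

Call:
step_arm(deltas=[[-1,-155,-293,0,0],[-1,-155,-293,0,0],[-1,-155,-293,0,0],[-1,-155,-293,0,0],[-1,-155,-293,0,0],[-1,-155,-293,0,0],[-1,-155,-293,0,0],[-1,-155,-293,0,0],[-1,-155,-293,0,0],[-1,-155,-293,0,0],[-1,-155,-293,0,0],[-1,-155,-293,0,0]])

```text
t: 9.78
eef_pos: [0.4425, -0.0758, 0.1481]
tcp_rot: [[1.0, -0.001, -0.008], [0.008, 0.001, 1.0], [-0.001, -1.0, 0.001]]
force: [0.4, -0.9, -0.4]
gripper_width: 0.997
```

Run:
```python
from h import *
s,im=snap('wrist','w6.png'); print(s['t'],s['eef_pos'],s['gripper_width'])
np.save('s6.npy',s,allow_pickle=True); padrep('wrist',im,s)
cv2.imwrite('pics/c6.png',cv2.resize(im[160:300,240:400,::-1],None,fx=4,fy=4,interpolation=cv2.INTER_CUBIC))
```

```text
9.7833 [ 0.44253745 -0.0757563   0.14811772] 0.9965073678845164
wrist px [ 13. 411.] rect [ 645.2 -368. ] [78.7 27. ] -15.2 circ 645.7 -368.6 81.6 area 1000
wrist px [325. 379.] rect [596.4 -68.3] [74.  73.8] -16.4 circ 596.9 -67.8 101.8 area 5023
wrist px [607. 369.] rect [578.3 188.4] [68.6 34.9] -22.1 circ 582.1 196.8 69.5 area 1214
```

View pics/w6.png

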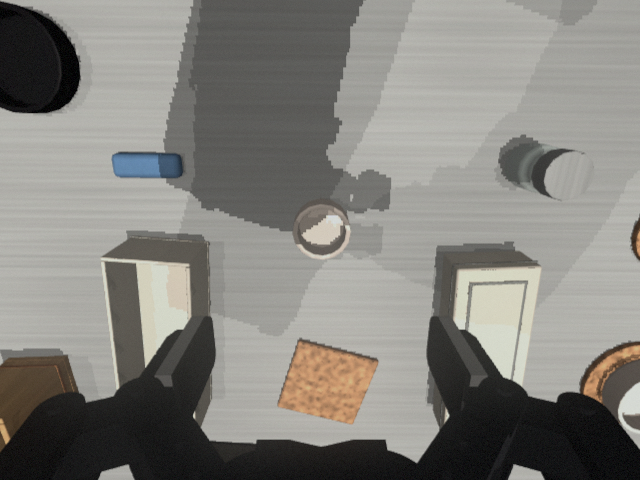

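View pics/c6.png

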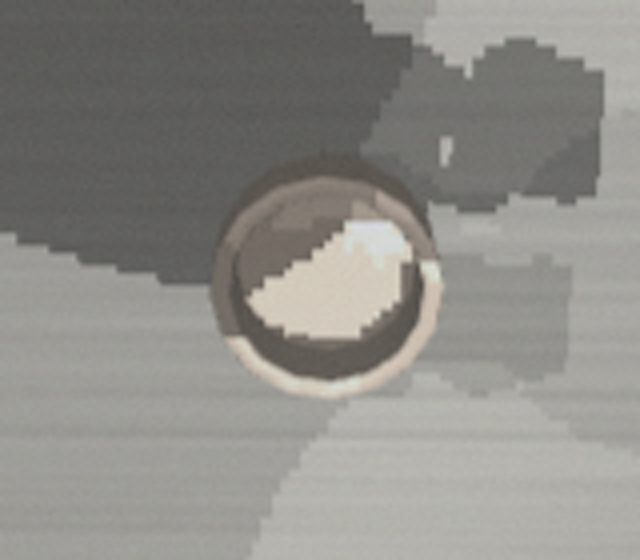

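```bash
cat >> h.py <<'E'
def rim(s,L,R,T,B,sc,o,z):
    L,R,T,B=[np.array(x,float) for x in(L,R,T,B)]
    uv=np.array([[L,(T+B)/2],[R,(T+B)/2],[(L+R)/2,T],[(L+R)/2,B]])/sc+o-.4
    q=ray('wrist',uv,z,s)*1000
    print('c',((q[2]+q[3])/2).round(1),'d',(q[1,1]-q[0,1]).round(1),(q[3,0]-q[2,0]).round(1),'yc',((q[0]+q[1])/2)[1].round(1))
E
python3 - <<'E'
from h import *
s=np.load('s6.npy',allow_pickle=True).item(); rim(s,211,442,177,398,4,[240,160],.024)
E
```

```text
c [443.3 -74.4] d 42.9 43.2 yc -74.4
```

Call:
step_arm(deltas=[[-1,1,1,-40,0],[-1,1,1,-80,0],[-1,1,1,-115,0],[-1,1,1,-132,0],[-1,1,1,-140,0],[-1,1,1,-140,0],[-1,1,1,-140,0],[1,1,1,-140,0],[1,1,1,-140,0],[1,1,1,-140,0],[1,1,1,-140,0],[1,1,1,-140,0],[1,1,1,-140,0],[1,1,1,-140,0],[1,1,1,-140,0],[1,1,1,-140,0]])

```text
t: 11.17
eef_pos: [0.4444, -0.076, 0.0102]
tcp_rot: [[1.0, 0.002, -0.007], [0.007, -0.001, 1.0], [0.002, -1.0, -0.001]]
force: [-3.1, 1.4, 15.7]
gripper_width: 0.491
```

Call:
step_arm(deltas=[[1,0,0,20,0],[1,0,0,55,0],[1,0,0,95,0],[1,4,285,120,0],[1,4,285,120,0],[1,4,285,120,0],[1,4,285,120,0],[1,4,285,120,0],[1,4,285,120,0],[1,4,285,120,0],[1,4,285,120,0],[1,4,285,120,0],[1,4,285,120,0],[1,4,285,120,0],[1,4,285,120,0]])

```text
t: 12.42
eef_pos: [0.4476, 0.208, 0.1288]
tcp_rot: [[1.0, -0.0, -0.005], [0.005, -0.0, 1.0], [-0.0, -1.0, -0.0]]
force: [-0.5, -0.6, -0.8]
gripper_width: 0.488
```

Run:
```python
from h import *
s,im=snap('wrist','w7.png'); print(s['t'],s['eef_pos'],s['gripper_width'])
np.save('s7.npy',s,allow_pickle=True); padrep('wrist',im,s)
cv2.imwrite('pics/c7.png',cv2.resize(im[150:420,200:440,::-1],None,fx=2.2,fy=2.2,interpolation=cv2.INTER_CUBIC))
```

```text
12.4167 [0.44759354 0.20803718 0.12878533] 0.4878884248880365
wrist px [286. 390.] rect [595.8 177.9] [52.1 14. ] -7.7 circ 596.2 180.3 52.6 area 381
wrist px [369. 385.] rect [587.6 252. ] [51.9 13.7] 19.4 circ 588.5 249.6 52.6 area 386
wrist px [ 23. 396.] rect [600.9 -49.8] [75.  39.7] -15.4 circ 600.4 -50.3 82.7 area 2785
wrist px [494. 297.] rect [510.2 342.8] [138.  85.] -8.5 circ 510.6 343.1 160.4 area 10577
wrist px [329. 243.] rect [460.5 214.6] [61.  33.1] -66.1 circ 450.3 210.3 61.4 area 1245
wrist px [312. 215.] rect [432.9 204.9] [46.5 35.2] -43.1 circ 433.5 205.5 53.9 area 783
```

View pics/c7.png

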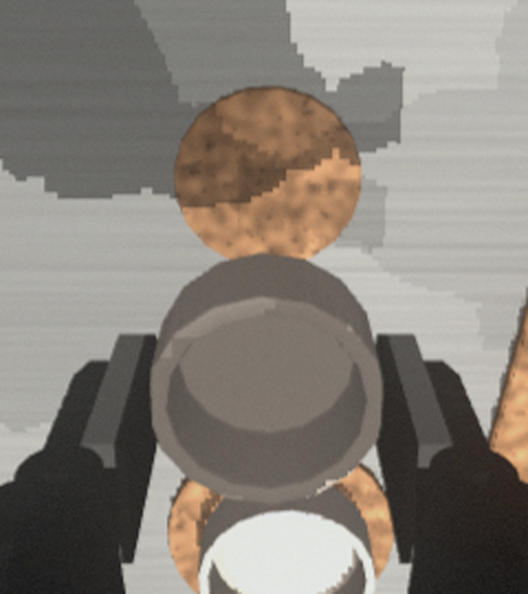

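Run:
```python
from h import *
s=np.load('s7.npy',allow_pickle=True).item(); rim(s,151,383,297,501,2.2,[200,150],s['eef_pos'][2]+.0138)
rim(s,175,361,85,262,2.2,[200,150],.006)
```

```text
c [445.9 208.9] d 41.6 42.4 yc 208.9
c [446.3 209.4] d 62.4 62.2 yc 209.4
```

Call:
step_arm(deltas=[[1,0.5,0.5,-35,0],[1,0.5,0.5,-65,0],[1,0.5,0.5,-90,0],[1,0.5,0.5,-103,0],[1,0.5,0.5,-108,0],[1,0.5,0.5,-110,0],[1,0.5,0.5,-111,0],[1,0.5,0.5,-112,0],[1,0.5,0.5,-112,0]])

```text
t: 13.22
eef_pos: [0.4488, 0.2099, 0.0176]
tcp_rot: [[1.0, 0.002, -0.007], [0.007, 0.0, 1.0], [0.002, -1.0, 0.0]]
force: [0.3, -0.1, -0.6]
gripper_width: 0.487
```

Call:
step_arm(deltas=[[1,0,0,-0.5,0],[1,0,0,-1,0],[1,0,0,-1,0]])

```text
t: 13.47
eef_pos: [0.4485, 0.2099, 0.0164]
tcp_rot: [[1.0, 0.001, -0.007], [0.007, 0.0, 1.0], [0.001, -1.0, 0.0]]
force: [0.4, -1.0, 4.9]
gripper_width: 0.487
```

Contact at 5 N. Release and rise.

Call:
step_arm(deltas=[[0,0,0,0,0],[-0.5,0,0,0,0],[-1,0,0,0,0],[-1,0,0,0,0],[-1,0,0,0,0],[-1,0,0,30,0],[-1,0,0,60,0],[-1,0,0,100,0],[-1,0,0,135,0],[-1,0,0,135,0],[-1,0,0,135,0]])

```text
t: 14.38
eef_pos: [0.4495, 0.2102, 0.1527]
tcp_rot: [[1.0, 0.004, -0.007], [0.007, 0.001, 1.0], [0.004, -1.0, 0.001]]
force: [-1.0, -0.3, -0.3]
gripper_width: 0.996
```

Run:
```python
from h import *
s,im=snap('wrist','w8.png'); print(s['t'],s['eef_pos'],s['gripper_width'])
np.save('s8.npy',s,allow_pickle=True); padrep('wrist',im,s)
cv2.imwrite('pics/c8.png',cv2.resize(im[150:300,240:400,::-1],None,fx=4,fy=4,interpolation=cv2.INTER_CUBIC))
```

```text
14.3833 [0.4494748  0.21019882 0.15272243] 0.9962260360482912
wrist px [ 27. 369.] rect [598.8 -56.9] [74.7 55.5] -15.5 circ 597.8 -59.0 89.6 area 3656
wrist px [463. 303.] rect [532.2 339.8] [182.2  84.7] -8.3 circ 532.0 339.5 198.0 area 10584
wrist px [317. 192.] rect [425.2 206.7] [49.5 16.5] -87.5 circ 430.2 206.9 49.7 area 358
```

View pics/c8.png

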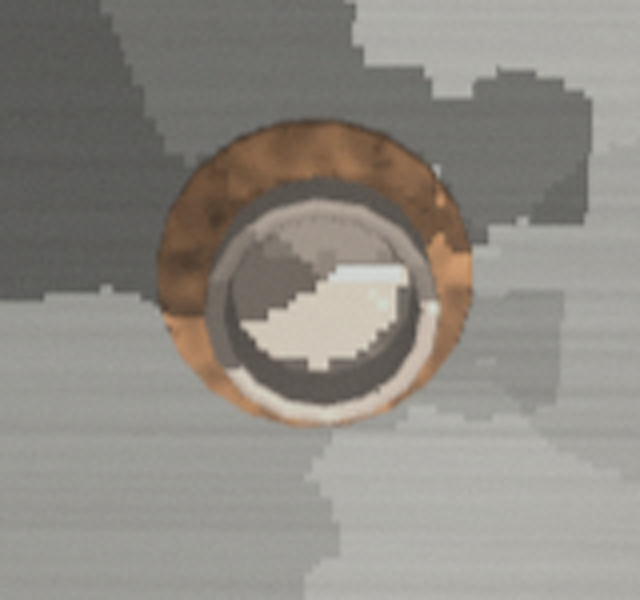

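Call:
step_arm(deltas=[[-1,85,-410,10,-0.075],[-1,85,-410,10,-0.075],[-1,85,-410,10,-0.075],[-1,85,-410,10,-0.075],[-1,85,-410,10,-0.075],[-1,85,-410,10,-0.075],[-1,85,-410,10,-0.075],[-1,85,-410,10,-0.075],[-1,85,-410,10,-0.075],[-1,85,-410,10,-0.075],[-1,85,-410,10,-0.075],[-1,85,-410,10,-0.075],[-1,85,-410,10,-0.075],[-1,85,-410,10,-0.075]])

```text
t: 15.6
eef_pos: [0.5322, -0.1987, 0.1597]
tcp_rot: [[0.998, -0.002, 0.067], [-0.067, 0.001, 0.998], [-0.002, -1.0, 0.001]]
force: [-0.4, -0.4, 0.6]
gripper_width: 1.002
```

Run:
```python
from h import *
s=np.load('s8.npy',allow_pickle=True).item(); rim(s,206,438,198,423,4,[240,150],.030); rim(s,157,473,118,428,4,[240,150],.006)
s,im=snap('wrist','w9.png'); print(s['t'],s['eef_pos'],s['gripper_width'])
np.save('s9.npy',s,allow_pickle=True); padrep('wrist',im,s)
```

```text
c [447.1 210.7] d 42.7 43.4 yc 210.7
c [447.4 209.3] d 62.9 64.2 yc 209.3
15.6 [ 0.53216589 -0.1987462   0.15974893] 1.0020845478710476
wrist px [135. 348.] rect [ 639.9 -376.7] [96.1 33.3] -47.0 circ 643.8 -373.1 96.3 area 846
wrist px [473. 280.] rect [596.6 -68.7] [74.4 74.1] -16.4 circ 596.6 -68.3 103.0 area 5276
```

View pics/w9.png

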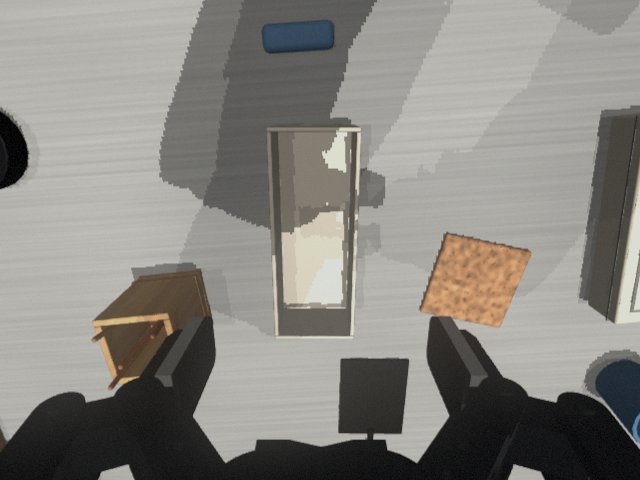

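Run:
```python
from h import *
im=cv2.imread('pics/w9.png')
cv2.imwrite('pics/c9.png',np.hstack([cv2.resize(im[105:165,255:375],None,fx=3.3,fy=3.3,interpolation=cv2.INTER_CUBIC),cv2.resize(im[300:360,255:375],None,fx=3.3,fy=3.3,interpolation=cv2.INTER_CUBIC)]))
s=np.load('s9.npy',allow_pickle=True).item()
P=ray('wrist',[[267,128],[361,126],[355,338],[274,339]],.048,s); print((P*1000).round(1),rect(P))
```

```text
[[ 455.8 -227.5]
 [ 458.7 -166.7]
 [ 617.8 -176.5]
 [ 614.3 -240.1]] (array([ 536.5, -203.4]), array([159.9,  63.7]), -3.5)
```

View pics/c9.png

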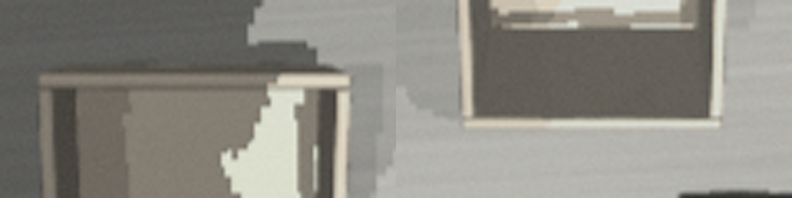

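```bash
cat >> h.py <<'E'
def quad(s,uv,z):
    P=ray('wrist',uv,z,s)*1000; a,b,c,d=P
    ax=((c+d)-(a+b))/2; print('c',P.mean(0).round(1),'yaw',np.degrees(np.arctan2(ax[1],ax[0])).round(2),'len',np.linalg.norm(ax).round(1),'wid',np.linalg.norm(b-a).round(1),np.linalg.norm(c-d).round(1))
E
python3 - <<'E'
from h import *
s=np.load('s9.npy',allow_pickle=True).item(); quad(s,[[266.8,127.1],[361,127.1],[353.2,338.2],[275.3,338.2]],.048)
print(s['eef_pos'],np.degrees(np.arctan2(s['tcp_rot'][1,2],s['tcp_rot'][0,2])),s['joints'])
E
```

```text
c [ 536.5 -202.8] yaw -4.1 len 158.9 wid 61.0 61.2
[ 0.53216589 -0.1987462   0.15974893] 86.16962623151697 [-4.86266616e-01  4.21614724e-01 -1.54696045e-01  9.96997827e-01
  2.71655796e-04 -4.19415711e-01]
```

Lower tier is at (536.5,-202.8), yaw -4.1°, and the fitted size matches. Grasp across its middle.

Call:
step_arm(deltas=[[-1,4,-4,-30,0],[-1,4,-4,-65,0],[-1,4,-4,-100,0],[-1,4,-4,-130,0],[-1,4,-4,-148,0],[-1,4,-4,-148,0],[-1,4,-4,-148,0],[1,4,-4,-148,0],[1,4,-4,-148,0],[1,4,-4,-148,0],[1,4,-4,-148,0],[1,4,-4,-148,0],[1,4,-4,-148,0],[1,4,-4,-148,0]])

```text
t: 16.82
eef_pos: [0.5384, -0.2046, 0.0149]
tcp_rot: [[0.998, 0.003, 0.067], [-0.067, -0.001, 0.998], [0.003, -1.0, -0.001]]
force: [-0.3, 1.2, 5.3]
gripper_width: 0.717
```

Call:
step_arm(deltas=[[1,0,0,20,0],[1,0,0,55,0],[1,0,0,95,0],[1,-4,544,120,-0.07],[1,-4,544,120,-0.07],[1,-4,544,120,-0.07],[1,-4,544,120,-0.07],[1,-4,544,120,-0.07],[1,-4,544,120,-0.07],[1,-4,544,120,-0.07],[1,-4,544,120,-0.07],[1,-4,544,120,-0.07],[1,-4,544,120,-0.07],[1,-4,544,120,-0.07],[1,-4,544,120,-0.07],[1,-4,544,120,-0.07],[1,-4,544,120,-0.07],[1,-4,544,120,-0.07],[1,-4,544,120,-0.07],[1,-4,544,120,-0.07]])

```text
t: 18.48
eef_pos: [0.5331, 0.3386, 0.1332]
tcp_rot: [[0.99, 0.0, 0.138], [-0.138, -0.0, 0.99], [0.0, -1.0, -0.0]]
force: [0.3, -1.0, -2.6]
gripper_width: 0.716
```

Run:
```python
from h import *
s,im=snap('wrist','w10.png'); print(s['t'],s['eef_pos'],s['gripper_width'],s['joints'],s['force'])
np.save('s10.npy',s,allow_pickle=True); padrep('wrist',im,s)
```

```text
18.4833 [0.53311923 0.33860613 0.13321565] 0.7158167702818093 [ 4.50372000e-01  5.55989892e-01 -4.60626046e-03  1.01024792e+00
 -3.85661208e-04  5.89157175e-01] [ 0.30478745 -1.00183781 -2.6451948 ]
wrist px [206. 291.] rect [570.8 241.9] [48.1 16.9] 35.3 circ 574.3 236.9 48.2 area 370
wrist px [323. 109.] rect [448.6 352.8] [84.2 11.5] 82.0 circ 449.8 352.6 84.3 area 951
wrist px [131. 135.] rect [448.3 216.3] [62. 53.] -2.4 circ 448.1 211.2 63.4 area 992
```

View pics/w10.png

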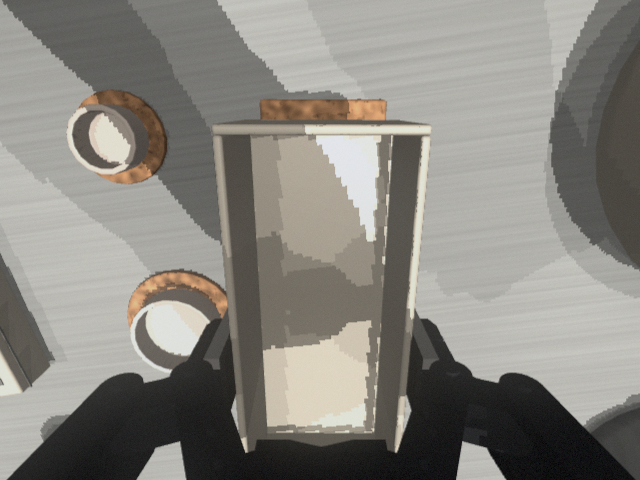

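Run:
```python
from h import *
s=np.load('s10.npy',allow_pickle=True).item(); quad(s,[[213,125],[431,125],[397,451],[245,451]],s['eef_pos'][2]+.0331)
im=cv2.imread('pics/w10.png')
cv2.imwrite('pics/c10.png',np.vstack([cv2.resize(im[90:150,200:445],None,fx=3,fy=3),cv2.resize(im[400:470,200:445],None,fx=3,fy=3)]))
```

```text
c [511.7 342.6] yaw -8.1 len 119.1 wid 60.5 58.1
```

View pics/c10.png

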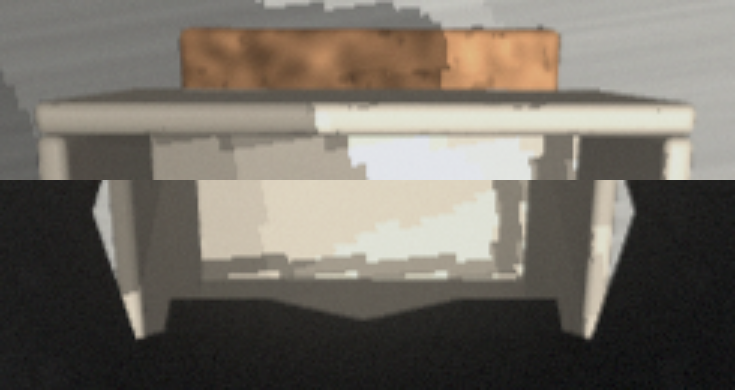

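Run:
```python
from h import *
s=np.load('s10.npy',allow_pickle=True).item()
z=s['eef_pos'][2]+.0331
P=ray('wrist',[[212.3,123.7],[431,123.7],[137/3+200,400+155/3],[592/3+200,400+155/3]],z,s)*1000
d=P[1]-P[0]; a=np.arctan2(-d[0],d[1]); print('w',np.linalg.norm(d),'yaw',np.degrees(a)); 
for A in(a,np.radians(-8.1)): print('box c',(P[0]+P[1])/2+80*np.array([np.cos(A),np.sin(A)]))
m=(P[2]+P[3])/2-(P[0]+P[1])/2; print('axis yaw',np.degrees(np.arctan2(m[1],m[0])))
Q=ray('wrist',[[180/3+200,90+27/3],[558/3+200,90+27/3]],.006,s)*1000
d=Q[1]-Q[0]; print('pad end',Q, np.linalg.norm(d),np.degrees(np.arctan2(-d[0],d[1])))
A=np.radians(-8.1); print('pad c',Q.mean(0)+92*np.array([np.cos(A),np.sin(A)]))
print(np.degrees(np.arctan2(-s['tcp_rot'][0,2],s['tcp_rot'][1,2])))
```

```text
w 60.65725631931063 yaw -7.982021828229668
box c [531.6221728 339.8317677]
box c [531.59913026 339.6686587 ]
axis yaw -7.961614976186742
pad end [[436.44601995 311.8429383 ]
 [448.17728144 395.51317139]] 84.48864066364018 -7.981315578131017
pad c [533.3938272  340.71514151]
-7.951806017111967
```

Call:
step_arm(deltas=[[1,1.5,0.5,-35,0],[1,1.5,0.5,-65,0],[1,1.5,0.5,-90,0],[1,1.5,0.5,-103,0],[1,1.5,0.5,-108,0],[1,1.5,0.5,-110,0],[1,1.5,0.5,-111,0],[1,1.5,0.5,-111,0]])

```text
t: 19.2
eef_pos: [0.5355, 0.3402, 0.023]
tcp_rot: [[0.99, 0.002, 0.138], [-0.138, 0.001, 0.99], [0.001, -1.0, 0.001]]
force: [-0.2, 0.3, -0.6]
gripper_width: 0.717
```

Call:
step_arm(deltas=[[1,0,0,-0.7,0],[1,0,0,-1.4,0],[1,0,0,-1.8,0]])

```text
t: 19.45
eef_pos: [0.5351, 0.3405, 0.0209]
tcp_rot: [[0.991, 0.001, 0.137], [-0.137, 0.001, 0.991], [0.001, -1.0, 0.001]]
force: [-3.0, -1.0, 8.9]
gripper_width: 0.716
```

Contact at the expected height. Release and rise.

Call:
step_arm(deltas=[[0,0,0,0,0],[-0.5,0,0,0,0],[-1,0,0,0,0],[-1,0,0,0,0],[-1,0,0,0,0],[-1,0,0,30,0],[-1,0,0,60,0],[-1,0,0,100,0],[-1,0,0,140,0],[-1,0,0,150,0],[-1,0,0,150,0],[-1,0,0,150,0]])

```text
t: 20.45
eef_pos: [0.5348, 0.3404, 0.1703]
tcp_rot: [[0.991, 0.001, 0.137], [-0.137, 0.001, 0.991], [0.001, -1.0, 0.001]]
force: [-0.5, -0.4, -1.2]
gripper_width: 1.001
```

Run:
```python
from h import *
s,im=snap('wrist','w11.png'); print(s['t'],s['eef_pos'],s['gripper_width'])
np.save('s11.npy',s,allow_pickle=True)
cv2.imwrite('pics/c11.png',cv2.resize(im[100:380,240:400,::-1],None,fx=2.1,fy=2.1,interpolation=cv2.INTER_CUBIC))
```

```text
20.45 [0.53481977 0.34040046 0.17028918] 1.0005067044837659
```

View pics/w11.png

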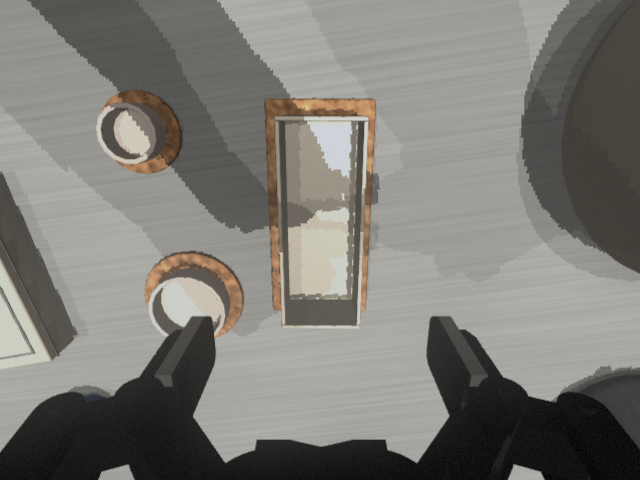

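View pics/c11.png

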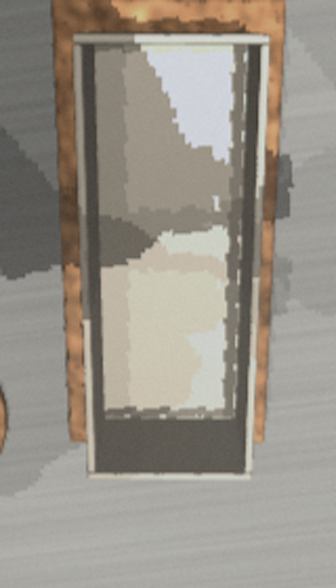

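Run:
```python
from h import *
s=np.load('s11.npy',allow_pickle=True).item()
f=lambda L:np.array(L,float)/2.1+[240,100]-.3
quad(s,f([[74,34],[269,34],[252,478],[88,478]]),.054)
quad(s,[[264.7,98.7],[376.6,98.7],[366.3,310],[272.6,310]],.006)
print(s['joints'])
```

```text
c [533.1 341.7] yaw -8.09 len 158.9 wid 60.6 61.8
c [533.1 341. ] yaw -8.27 len 182.4 wid 85.3 86.5
[4.51559140e-01 5.33180946e-01 5.77825667e-02 1.09424755e+00
 8.18640921e-06 5.89327228e-01]
```

Lower tier is centred to 0.7 mm and 0.2°. Now the upper tier.

Call:
step_arm(deltas=[[-1,7,-282,0,0.21],[-1,7,-282,-10,0.21],[-1,7,-282,-10,0.21],[-1,7,-282,-10,0.21],[-1,7,-282,-10,0.21],[-1,7,-282,-10,0.21],[-1,7,-282,-10,0.21],[-1,7,-282,-10,0.21],[-1,7,-282,-10,0.21],[-1,7,-282,-10,0.21],[-1,7,-282,-10,0.21]])

```text
t: 21.42
eef_pos: [0.541, 0.0592, 0.1592]
tcp_rot: [[0.997, -0.001, -0.073], [0.073, 0.0, 0.997], [-0.001, -1.0, 0.0]]
force: [0.1, -0.1, 0.2]
gripper_width: 1.002
```

Run:
```python
from h import *
s,im=snap('wrist','w12.png'); print(s['t'],s['eef_pos'],s['gripper_width'],np.degrees(np.arctan2(-s['tcp_rot'][0,2],s['tcp_rot'][1,2])))
np.save('s12.npy',s,allow_pickle=True)
cv2.imwrite('pics/c12.png',cv2.resize(im[100:360,240:400,::-1],None,fx=2.2,fy=2.2,interpolation=cv2.INTER_CUBIC))
```

```text
21.4167 [0.54099693 0.0592423  0.15919616] 1.0015845754149022 4.2003585259305325
```

View pics/w12.png

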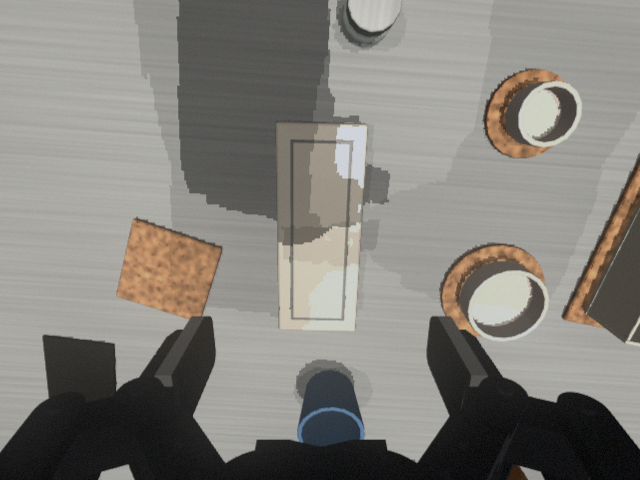

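View pics/c12.png

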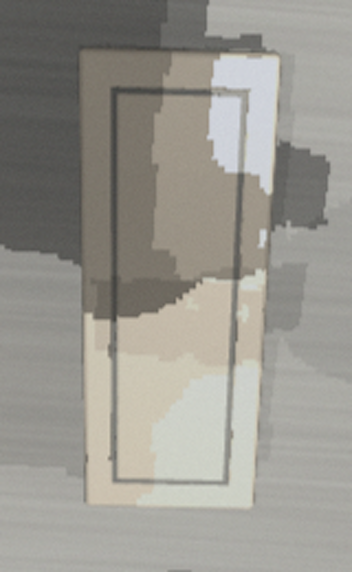

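Run:
```python
from h import *
s=np.load('s12.npy',allow_pickle=True).item()
quad(s,np.array([[80,49],[281,53],[251,508],[86,503]])/2.2+[240,100]-.3,.040)
```

```text
c [543.1  58.9] yaw 2.64 len 158.2 wid 60.7 60.2
```

Call:
step_arm(deltas=[[-1,1,0,-30,-0.027],[-1,1,0,-65,-0.027],[-1,1,0,-100,-0.027],[-1,1,0,-130,-0.027],[-1,1,0,-152,-0.027],[-1,1,0,-152,-0.027],[-1,1,0,-152,-0.027],[1,1,0,-152,-0.027],[1,1,0,-152,-0.027],[1,1,0,-152,-0.027],[1,1,0,-152,-0.027],[1,1,0,-152,-0.027],[1,1,0,-152,-0.027],[1,1,0,-152,-0.027]])

```text
t: 22.63
eef_pos: [0.544, 0.0585, 0.01]
tcp_rot: [[0.999, 0.003, -0.045], [0.045, 0.0, 0.999], [0.003, -1.0, 0.0]]
force: [-1.4, 0.2, 6.0]
gripper_width: 0.717
```

Run:
```python
from h import *
s=manip.get_state(); print(s['eef_pos'],s['gripper_width'],s['force'],np.degrees(np.arctan2(-s['tcp_rot'][0,2],s['tcp_rot'][1,2])))
```

```text
[0.54404572 0.05851585 0.01002759] 0.7165398370745408 [-1.38265731  0.20528281  6.00377401] 2.6063542691656334
```

Call:
step_arm(deltas=[[1,0,0,20,0],[1,0,0,55,0],[1,0,0,95,0],[1,-10,283,120,-0.188],[1,-10,283,120,-0.188],[1,-10,283,120,-0.188],[1,-10,283,120,-0.188],[1,-10,283,120,-0.188],[1,-10,283,120,-0.188],[1,-10,283,120,-0.188],[1,-10,283,120,-0.188],[1,-10,283,120,-0.188],[1,-10,283,120,-0.188],[1,-10,283,120,-0.188],[1,-10,283,120,-0.188]])

```text
t: 23.88
eef_pos: [0.5328, 0.34, 0.1283]
tcp_rot: [[0.99, 0.0, 0.144], [-0.144, -0.0, 0.99], [0.0, -1.0, -0.0]]
force: [-0.4, -0.2, -1.7]
gripper_width: 0.719
```

Run:
```python
from h import *
s,im=snap('wrist','w13.png'); print(s['t'],s['eef_pos'],s['gripper_width'],np.degrees(np.arctan2(-s['tcp_rot'][0,2],s['tcp_rot'][1,2])))
np.save('s13.npy',s,allow_pickle=True)
snap('side','s13.png'); snap('scene','sc13.png')
```

```text
23.8833 [0.53282442 0.33997187 0.12830927] 0.7185840837743698 -8.277926013656762
```

View pics/w13.png

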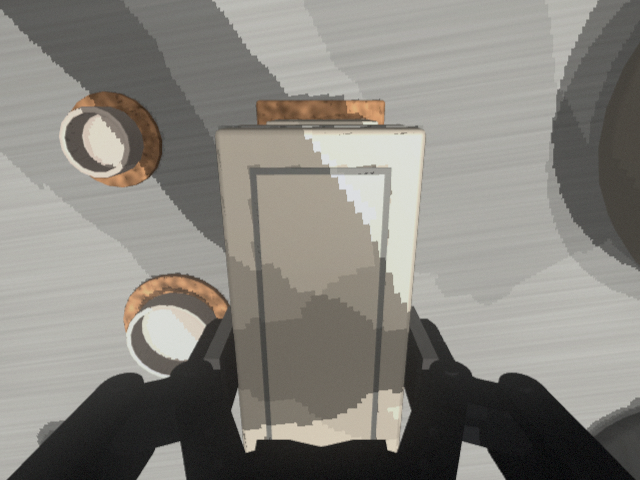

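View pics/sc13.png

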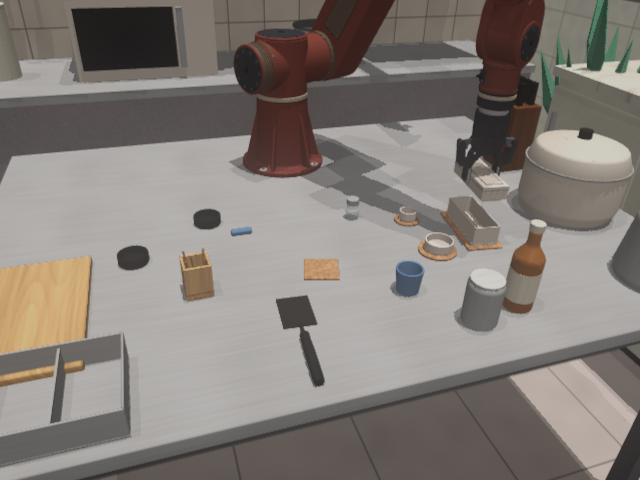

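Run:
```python
from h import *
s=np.load('s13.npy',allow_pickle=True).item(); z=s['eef_pos'][2]+.030
im=cv2.imread('pics/w13.png'); cv2.imwrite('pics/c13.png',cv2.resize(im[90:150,200:445],None,fx=3,fy=3))
P=ray('wrist',[[217,127.5],[425.5,127.5]],z,s)*1000; d=P[1]-P[0]; A=np.arctan2(-d[0],d[1])
print(np.linalg.norm(d),np.degrees(A)); A=np.radians(-8.2); print(P.mean(0)+80*np.array([np.cos(A),np.sin(A)]))
```

```text
59.662968808041455 -8.308603668428653
[532.47144582 341.08111144]
```

View pics/c13.png

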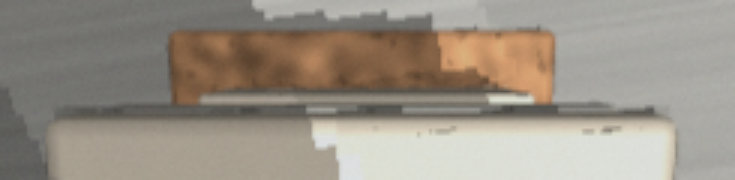

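Call:
step_arm(deltas=[[1,0,0,-25,0],[1,0,0,-45,0],[1,0,0,-56,0],[1,0,0,-62,0],[1,0,0,-65,0],[1,0,0,-67,0],[1,0,0,-68,0],[1,0,0,-68,0]])

```text
t: 24.7
eef_pos: [0.533, 0.3415, 0.0607]
tcp_rot: [[0.99, 0.001, 0.142], [-0.142, 0.0, 0.99], [0.001, -1.0, 0.001]]
force: [0.1, -0.0, -1.5]
gripper_width: 0.714
```

Call:
step_arm(deltas=[[1,0,0,-1,0],[1,0,0,-1.7,0],[1,0,0,-2,0],[1,0,0,-2,0]])

```text
t: 25.03
eef_pos: [0.5327, 0.3414, 0.0582]
tcp_rot: [[0.99, 0.0, 0.142], [-0.142, 0.0, 0.99], [0.0, -1.0, 0.0]]
force: [1.0, -0.1, -0.4]
gripper_width: 0.714
```

Call:
step_arm(deltas=[[1,0,0,-0.7,0],[1,0,0,-1.4,0],[1,0,0,-1.4,0]])

```text
t: 25.28
eef_pos: [0.5327, 0.3414, 0.0581]
tcp_rot: [[0.99, 0.001, 0.142], [-0.142, 0.0, 0.99], [0.001, -1.0, 0.0]]
force: [-4.4, -0.7, 12.1]
gripper_width: 0.714
```

Seated at 58.1 mm, as expected (10 + 48). Release and rise.

Call:
step_arm(deltas=[[0,0,0,0.5,0],[-0.5,0,0,0.5,0],[-1,0,0,0.5,0],[-1,0,0,0.5,0],[-1,0,0,0.5,0],[-1,0,0,30,0],[-1,0,0,60,0],[-1,0,0,100,0],[-1,0,0,120,0],[-1,0,0,120,0],[-1,0,0,120,0]])

```text
t: 26.2
eef_pos: [0.5333, 0.3416, 0.1777]
tcp_rot: [[0.99, 0.002, 0.142], [-0.142, 0.001, 0.99], [0.002, -1.0, 0.001]]
force: [0.6, 0.7, -0.1]
gripper_width: 1.001
```

Run:
```python
from h import *
s,im=snap('wrist','w14.png'); print(s['t'],s['eef_pos'],s['gripper_width'])
np.save('s14.npy',s,allow_pickle=True)
_,b=snap('scene','sc14.png')
cv2.imwrite('pics/c14b.png',cv2.resize(b[180:280,380:520,::-1],None,fx=5,fy=5,interpolation=cv2.INTER_CUBIC))
```

```text
26.2 [0.53330278 0.34164868 0.17774068] 1.0007815197985053
```

View pics/w14.png

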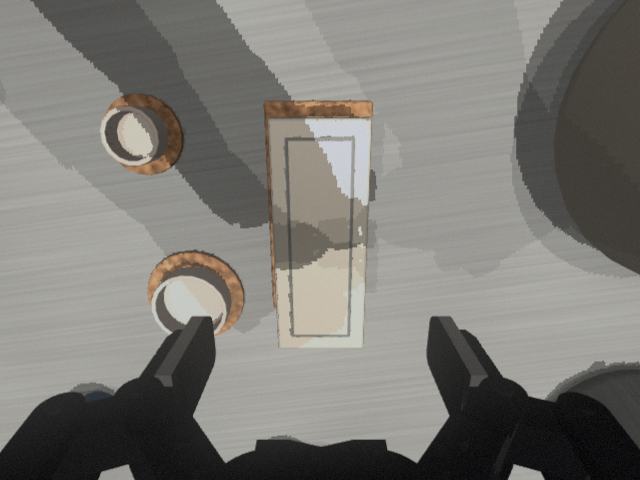

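View pics/c14b.png

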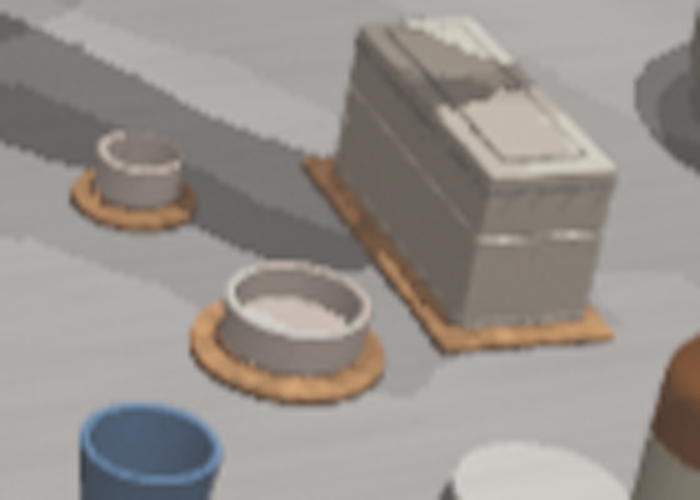

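Call:
step_arm(deltas=[[-1,60,-671,30,0.2],[-1,60,-671,30,0.2],[-1,60,-671,30,0.2],[-1,60,-671,30,0.2],[-1,60,-671,30,0.2],[-1,60,-671,30,0.2],[-1,60,-671,30,0.2],[-1,60,-671,30,0.2],[-1,60,-671,30,0.2],[-1,60,-671,30,0.2],[-1,60,-671,30,0.2],[-1,60,-671,30,0.2],[-1,60,-671,30,0.2],[-1,60,-671,30,0.2],[-1,60,-671,30,0.2],[-1,60,-671,30,0.2],[-1,60,-671,30,0.2],[-1,60,-671,30,0.2],[-1,60,-671,30,0.2],[-1,60,-671,30,0.2]])

```text
t: 27.97
eef_pos: [0.5921, -0.3282, 0.2055]
tcp_rot: [[0.998, -0.002, -0.058], [0.058, 0.002, 0.998], [-0.002, -1.0, 0.002]]
force: [0.1, 0.2, -1.4]
gripper_width: 0.997
```

Run:
```python
from h import *
s=np.load('s14.npy',allow_pickle=True).item(); quad(s,[[266.5,117.5],[372.5,117.5],[364,347],[278.5,347]],.088)
s,im=snap('wrist','w15.png'); print(s['t'],s['eef_pos'],np.degrees(np.arctan2(-s['tcp_rot'][0,2],s['tcp_rot'][1,2])),s['joints'])
np.save('s15.npy',s,allow_pickle=True)
```

```text
c [531.9 342.7] yaw -7.81 len 158.2 wid 62.1 62.0
27.9667 [ 0.59214487 -0.32822354  0.20551308] 3.3224568532937417 [-6.14194974e-01  6.05191585e-01  2.75398640e-01  1.24329839e+00
  3.60908324e-04 -6.72184544e-01]
```

View pics/w15.png

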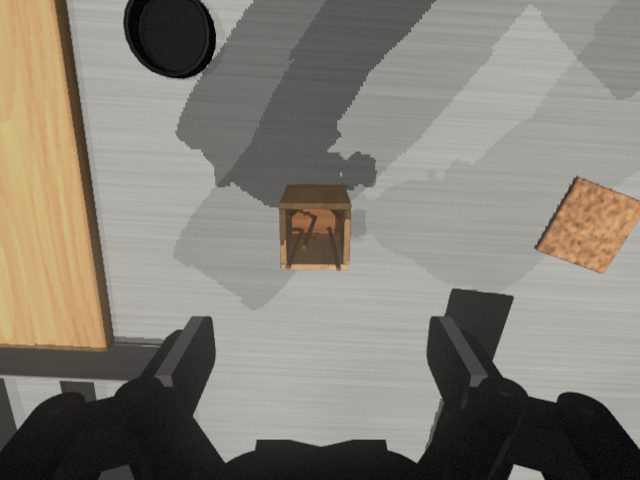

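The tiers are stacked square: the top is at (532,342.7), yaw -7.8°. Zooming on the holder at (315,228).

Run:
```python
from h import *
im=cv2.imread('pics/w15.png'); cv2.imwrite('pics/c15.png',cv2.resize(im[170:290,260:370],None,fx=5,fy=5,interpolation=cv2.INTER_CUBIC))
```

```text
(no output)
```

View pics/c15.png

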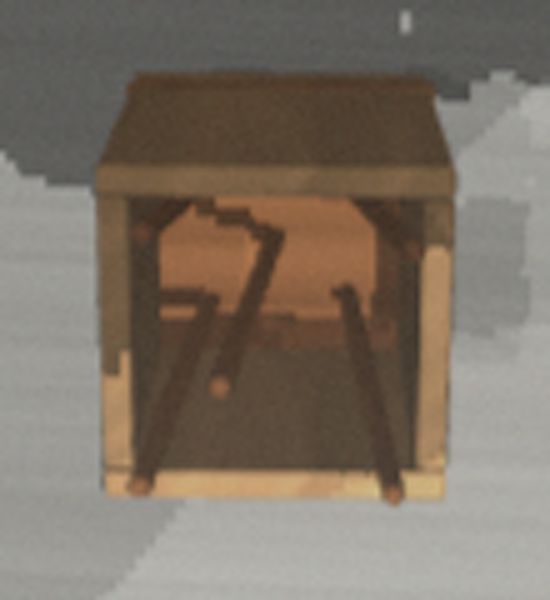

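Run:
```python
from h import *
s=np.load('s15.npy',allow_pickle=True).item()
uv=np.array([[96,163],[455,165],[446,499],[105,496]])/5+[260,170]-.4
quad(s,uv,.075); P=ray('wrist',uv,.075,s)*1000
for a,b in((0,1),(3,2)): d=P[b]-P[a]; print(np.degrees(np.arctan2(-d[0],d[1])))
```

```text
c [ 598.8 -331.4] yaw 3.0 len 53.8 wid 53.3 53.8
2.938123234980853
2.692990971545605
```

Call:
step_arm(deltas=[[-1,6,-3,-35,-0.007],[-1,6,-3,-75,-0.007],[-1,6,-3,-110,-0.007],[-1,6,-3,-140,-0.007],[-1,6,-3,-165,-0.007],[-1,6,-3,-165,-0.007],[-1,6,-3,-165,-0.007],[1,6,-3,-165,-0.007],[1,6,-3,-165,-0.007],[1,6,-3,-165,-0.007],[1,6,-3,-165,-0.007],[1,6,-3,-165,-0.007],[1,6,-3,-165,-0.007],[1,6,-3,-165,-0.007]])

```text
t: 29.18
eef_pos: [0.6, -0.3333, 0.0441]
tcp_rot: [[0.999, 0.003, -0.05], [0.05, -0.002, 0.999], [0.003, -1.0, -0.002]]
force: [-0.0, 2.7, 6.2]
gripper_width: 0.621
```

Run:
```python
from h import *
s=manip.get_state(); print(s['eef_pos'],s['gripper_width'],s['force'],np.degrees(np.arctan2(-s['tcp_rot'][0,2],s['tcp_rot'][1,2])))
```

```text
[ 0.59995184 -0.33330174  0.04412887] 0.6205472622989637 [-5.54596703e-03  2.67998881e+00  6.19903246e+00] 2.889223910930598
```

Call:
step_arm(deltas=[[1,0,0,20,0],[1,0,0,45,0],[1,-3,264,70,-0.337],[1,-3,264,70,-0.337],[1,-3,264,70,-0.337],[1,-3,264,70,-0.337],[1,-3,264,70,-0.337],[1,-3,264,70,-0.337],[1,-3,264,70,-0.337],[1,-3,264,70,-0.337],[1,-3,264,70,-0.337],[1,-3,264,70,-0.337],[1,-3,264,70,-0.337],[1,-3,264,70,-0.337],[1,-3,264,70,-0.337]])

```text
t: 30.43
eef_pos: [0.5955, -0.0698, 0.1115]
tcp_rot: [[0.959, -0.0, 0.284], [-0.284, -0.0, 0.959], [-0.0, -1.0, -0.0]]
force: [0.1, -0.7, -1.8]
gripper_width: 0.623
```

Run:
```python
from h import *
s,im=snap('wrist','w16.png'); print(s['t'],s['eef_pos'],np.degrees(np.arctan2(-s['tcp_rot'][0,2],s['tcp_rot'][1,2])),s['gripper_width'])
np.save('s16.npy',s,allow_pickle=True)
snap('side','s16.png')
```

```text
30.4333 [ 0.59549039 -0.06981862  0.11145796] -16.522639623046956 0.6232999152643988
```

View pics/w16.png

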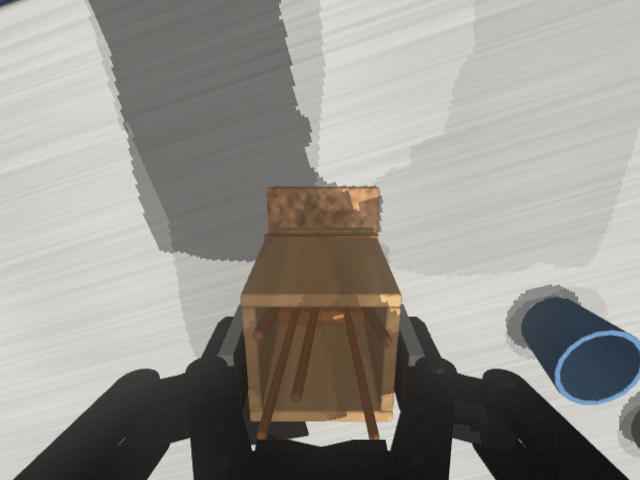

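View pics/s16.png

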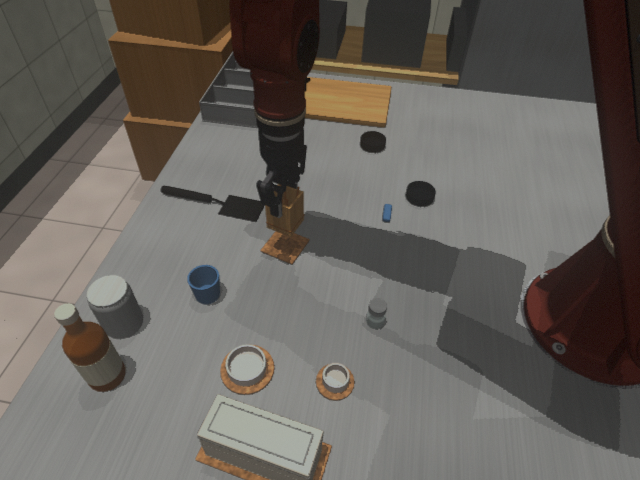

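Run:
```python
from h import *
s=np.load('s16.npy',allow_pickle=True).item()
quad(s,[[243,294.5],[401,294],[393,419],[250,419.5]],s['eef_pos'][2]+.0309)
Q=ray('wrist',[[267.7,186.7],[380.5,186.7]],.006,s)*1000; d=Q[1]-Q[0]; print(np.linalg.norm(d),np.degrees(np.arctan2(-d[0],d[1])))
A=np.radians(-16.4); print('pad',Q.mean(0)+38*np.array([np.cos(A),np.sin(A)]))
```

```text
c [594.1 -68.3] yaw -16.69 len 52.4 wid 52.2 53.8
74.9269142409181 -16.559410349153676
pad [597.21799164 -67.07315871]
```

Call:
step_arm(deltas=[[1,2,0.5,-25,0],[1,2,0.5,-42,0],[1,2,0.5,-52,0],[1,2,0.5,-56,0],[1,2,0.5,-58,0],[1,2,0.5,-59,0],[1,2,0.5,-59,0]])

```text
t: 31.12
eef_pos: [0.5981, -0.0684, 0.0533]
tcp_rot: [[0.959, 0.001, 0.283], [-0.283, -0.0, 0.959], [0.001, -1.0, 0.0]]
force: [0.5, 0.5, -1.3]
gripper_width: 0.624
```

Call:
step_arm(deltas=[[1,0,0,-0.8,0],[1,0,0,-1.6,0],[1,0,0,-2,0],[1,0,0,-2,0]])

```text
t: 31.45
eef_pos: [0.5977, -0.0683, 0.0508]
tcp_rot: [[0.959, 0.0, 0.283], [-0.283, -0.0, 0.959], [0.0, -1.0, 0.0]]
force: [0.1, 0.6, -1.6]
gripper_width: 0.621
```

Call:
step_arm(deltas=[[1,0,0,-0.7,0],[1,0,0,-1.2,0],[1,0,0,-1.2,0]])

```text
t: 31.7
eef_pos: [0.5978, -0.0682, 0.0502]
tcp_rot: [[0.959, 0.001, 0.283], [-0.283, -0.0, 0.959], [0.001, -1.0, -0.0]]
force: [-1.7, 0.3, 6.4]
gripper_width: 0.62
```

Contact. Release and rise straight up.

Call:
step_arm(deltas=[[0,0,0,0,0],[-0.5,0,0,0,0],[-1,0,0,0,0],[-1,0,0,0,0],[-1,0,0,0,0],[-1,0,0,30,0],[-1,0,0,60,0],[-1,0,0,100,0],[-1,0,0,140,0],[-1,0,0,160,0],[-1,0,0,160,0],[-1,0,0,160,0]])

```text
t: 32.7
eef_pos: [0.5984, -0.0684, 0.2107]
tcp_rot: [[0.959, 0.003, 0.283], [-0.283, -0.001, 0.959], [0.003, -1.0, 0.0]]
force: [-1.2, 0.5, -1.2]
gripper_width: 1.0
```

Run:
```python
from h import *
s,im=snap('wrist','w17.png'); print(s['t'],s['eef_pos'])
np.save('s17.npy',s,allow_pickle=True)
cv2.imwrite('pics/c17.png',cv2.resize(im[150:290,250:390,::-1],None,fx=4,fy=4,interpolation=cv2.INTER_CUBIC))
_,b=snap('side','s17.png')
```

```text
32.7 [ 0.59839078 -0.06842296  0.21072653]
```

View pics/c17.png

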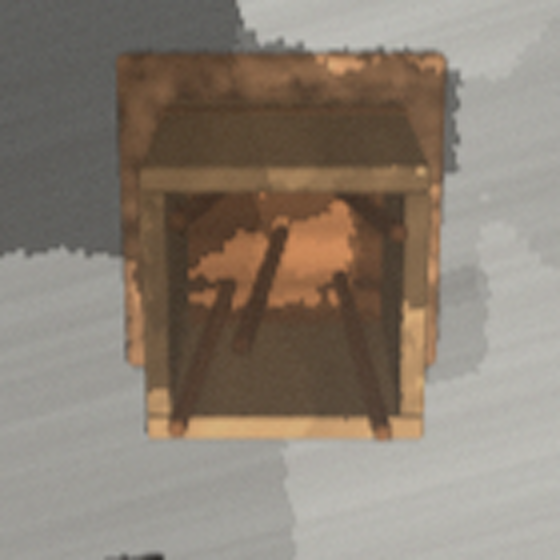

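View pics/s17.png

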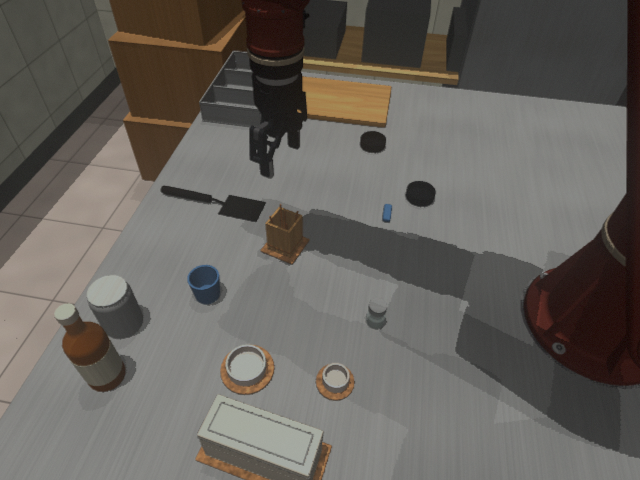

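Run:
```python
from h import *
s=np.load('s17.npy',allow_pickle=True).item(); f=lambda L:np.array(L,float)/4+[250,150]-.4
quad(s,f([[140,167],[432,165],[424,438],[148,438]]),.081)
quad(s,f([[117,54],[446,54],[435,365],[128,365]]),.006)
im=cv2.imread('pics/s17.png'); cv2.imwrite('pics/c18.png',cv2.resize(im[330:480,180:380],None,fx=4,fy=4,interpolation=cv2.INTER_CUBIC))
```

```text
c [596.8 -66.8] yaw -16.43 len 53.7 wid 53.4 53.8
c [597.2 -67.9] yaw -16.5 len 75.1 wid 74.9 75.0
```

View pics/c18.png

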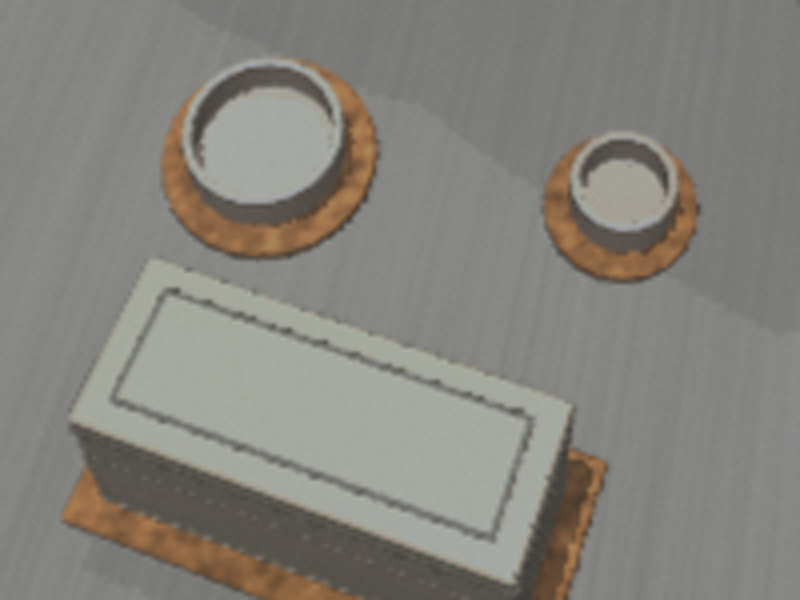

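All five things are on their pads, the robot touches nothing, and the cup is unmoved at side pixel (205,285). Handing in.

```bash
python3 -c "
from bench import manip
print(manip.close_job())"
```

```text
the job is handed in; nothing more can be done
None
```

All five things are on their own pads and the job was handed in at about 33 s. I placed the large dish, small dish, lower tier, upper tier and skewer holder in that order. Each was lowered until contact showed on the force reading (5 to 12 N), then released.

What the last wrist-camera checks showed:

| Item | Offset from pad centre | Angle off square |
|---|---|---|
| Large dish | about 2 mm | round |
| Small dish | about 1.4 mm | round |
| Lower tier | about 0.7 mm | about 0.2° |
| Upper tier | about 2 mm | about 0.4° |
| Skewer holder | about 1 mm | about 0.1° |

- **Nesting:** the upper tier stopped at the height for a full nest (58.1 mm, 58 mm expected). The scene picture shows its body resting on the lower tier's rim.
- **Left alone:** the tea cup and the black dishes look unmoved in the last side picture.
- **Disagreements:** the side camera first put the large dish about 7 mm away in y from the wrist camera. I put most of that down to the rim points I picked and used the wrist value. My measured rims and tops sit 1 to 2 mm further in y than the pads under them, which may be calibration rather than real offset.
- **Not checked:** I did not re-measure the two dishes after later moves, though the last side picture shows both well inside their pads. I took no picture after handing in.

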